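# Load two bangle cassettes into latched display docks

## Robot

A 6-joint arm with a two-finger parallel gripper is mounted at the origin on the work surface. World frame = base frame: x ahead of the robot, y to its left, z up, the work surface at z = 0. Lengths are in m, angles in rad, forces in N, time in s.
With the tool pointing down it reaches from about 0.35 to 0.925 m from the base axis. Payload 6.4 kg.
Tool frame: the origin (TCP) lies where the fingers leave the gripper's body, on its centre line; the fingertips stand 97 mm ahead of it and the grasp point (between the pads) lies 78 mm ahead of it; z points along the fingers, x is the direction in which the jaws open and shut, and the axes are right-handed (so a half turn about z gives the same grasp; the last joint's range is limited). The gripper opens to 94 mm and grips with 3 to 60 N. Pads are 16 mm wide; open, the fingers measure 119 mm over their backs; the gripper's body (75 mm by 177 mm) begins 78 mm behind the grasp point.
Start: joints at [0.976, 0.245, 1.558, -0, 1.339, -0.174], TCP at [0.266, 0.593, 0.303] pointing down, gripper open.
Joint ranges: [-3.13, 3.13], [-1.02, 2.26], [0.13, 2.54], [-0.95, 4.09], [0.21, 2.88], [-2.74, 2.74]. Speed limits (rad/s): [2.57, 2.57, 3.14, 3.14, 3.14, 3.14].

## Interface

Orientations are given as a unit quaternion [w, x, y, z].
In Python, from bench import monitor, cams, workorder gives the robot as it stands. The module is installed in compiled form; this text tells all that it offers.
- The arm moves only by the tool servo_tool, never from a script. Its argument "commands" is a list of rows, each an object with "travel": the shift along the tool's x, y, z each as a share of 0.15 m, from -1 to 1, a list of three; "angular": the turn, a rotation vector about the tool's x, y, z each as a share of 2 pi rad, from -1 to 1, a list of three. In form: [{"travel": [x, y, z], "angular": [rx, ry, rz]}, ...]. A call has 1 to 8 rows; each row is the pose to reach, as a shift and turn from the pose commanded when the call began, along the tool's axes at that moment, turning the shorter way round; what a row does not reach only later rows make up. A row lasts 1/8 s, in which the tool goes at most 62.5 mm and 10.7 degrees, less where a joint would pass 70% of its speed; a pose out of reach is approached as far as the arm can. A call with a number of a shift or a turn outside -1 to 1 is refused whole. A call with a gripper value outside its range is refused whole. "claw" is the gripper's target within -1 to 1 (fully open at 1, half-way at 0, shut at -1), set as the call begins (left out, the last holds). The fingers move at their own pace and stop on an object; the grip force is fixed at half the most. Time passes only in rows, so rows that repeat a pose let the fingers close. It gives the time, the measured TCP pose, the force and the opening at its end, in the units of the state.
- monitor.state(): the state, without advancing time (a new reading comes with each control period).
- cams.grab_frame(name): name is "side" or "top" or "wrist"; returns the picture (480x640x3 uint8, red, green, blue); there is no depth.
- cams.camera_params(name): a dict with "fov_y" (degrees; the focal length in pixels is half the picture's height over the tangent of half this angle, whatever the lens; pixels are square), "cx", "cy" (the principal point, pixels), "origin" and "orientation" of the camera in the world. Camera axes: x right, y down, z forward; pixel columns grow to the right and rows downward; lengths in m; the calibration is good to about 2 mm. A picture is of the moment at which its call begins: read the wrist's pose just before it. camera_params takes no time and is no camera call; for the wrist camera it gives the pose at the moment of the call.
- workorder.job_done(): hands the job in, once; it reports no verdict.
Trained networks look in the newest picture that a camera, given by its name, has taken for a name from the list of things; names that differ only in an ending like _2 or _b are one class to them, and where a whole thing is asked for, a point or a joint stands for the part that bears it (a point fixed in the world has none). Each returns a list of dicts, best first, with "conf" (0 to 1); they miss things now and then, are a little off and sometimes report something else, mostly with a low value. They report only what shows in the picture. A call takes as long as a camera call.
- cams.find_in(camera, target): "box" ([centre column, centre row, width, height] in pixels, round what is visible of it).
The state is a dict: "time_s": time; "joint_pos": joint angles; "joint_vel": joint speeds; "effort": joint torques, N m; "tcp_pos": TCP position; "orientation": TCP orientation; "contact_force": force on the tool from outside, world axes, zero at the start; "moment": the same for the moment, N m; "grip_width": opening from 0.0 (shut) to 1.0 (fully open).
Only numpy, scipy, OpenCV 4.12 (cv2) and the standard library are available. Lean on these libraries where they do the work, as an engineer would, in place of code of your own. Each camera call takes 0.05 s, during which the arm holds its last target.

## Task

Put the two bangle cassettes on display: load the large cassette into the large leaning dock and the small one into the small dock. Push each down its slot so that it presses the two sprung latches aside, goes fully home, and both latches snap back shut over its shoulders; let both go and leave the loose bangle, the stone slab and the loupe where they are.

Things in the scene. Friction and masses are not known exactly. Their poses are not given: they have to be found in the camera images.
- stand_large: Dark wood trough, fixed, that the large cassette stands in at the start. Origin under its centre; 110 mm along y, open at both ends; floor 10 mm and walls 40 mm above the counter; 1.5 mm play on each face of the cassette.
- cassette_large_centre (a point): Centre of the large bangle cassette: a flat pale-wood frame, 100 mm wide (its y) x 96 mm tall (its z) x 12 mm thick (its x), lower corners cut 6 mm, about 150 g, closed panel showing one 80 mm bangle. z points to the side with the grip tab. It starts upright in its trough. Front and back are alike; it may be loaded either way round.
- cassette_large_tab (a point): Centre of its grip tab, 68 mm along z above the cassette's centre. The tab is 10 mm thick (x), 36 mm wide (y) and rises 40 mm above the frame's top edge (the shoulders); this point is 20 mm above the shoulders.
- dock_large: The large display dock, a fixed dark wood easel; origin under its base plate (150 x 136 mm, 10 mm thick). Its single slot leans 30 degrees from vertical, mouth towards the robot (-x of the dock at its yaw). Inside, the slot is 106 mm wide and 16 mm thick.
- slot_large_seat (a point): Where the large cassette's centre is when fully home. z: up along the leaning slot, out of its mouth; x: across its thickness; y: along its width. Along z from here: slot floor -48 mm; side walls, and lips guiding the outer 9 mm of both faces, end at 36 mm, flared to 46 mm; the two latches end at 80 mm.
- latch_large_pos (a joint): Sprung steel latch at the slot's +y side, hinged low: 0 = shut, up to 0.40 rad = swung outwards. A cassette pushed down the slot meets its sloping top about 106 mm before home and swings it out some 0.07 rad; both latches together take up to about 12 N (weight alone will not do). When the cassette stands on the slot floor the nose snaps back to 0 above its shoulder, 2 mm clear.
- latch_large_neg (a joint): The mirror-image latch at the slot's -y side; both work together. When shut, the underside of each rounded nose is 50 mm along z from the seat point and its tip 44 mm to the side, so it reaches 6 mm over the shoulder of a seated cassette.
- stand_small: Dark wood trough, fixed, that the small cassette stands in at the start. Origin under its centre; 110 mm along y, open at both ends; floor 10 mm and walls 40 mm above the counter; 1.5 mm play on each face of the cassette.
- cassette_small_centre (a point): Centre of the small bangle cassette: a flat pale-wood frame, 78 mm wide (its y) x 74 mm tall (its z) x 12 mm thick (its x), lower corners cut 6 mm, about 150 g, closed panel showing one 60 mm bangle. z points to the side with the grip tab. It starts upright in its trough. Front and back are alike; it may be loaded either way round.
- cassette_small_tab (a point): Centre of its grip tab, 57 mm along z above the cassette's centre. The tab is 10 mm thick (x), 36 mm wide (y) and rises 40 mm above the frame's top edge (the shoulders); this point is 20 mm above the shoulders.
- dock_small: The small display dock, a fixed dark wood easel; origin under its base plate (150 x 114 mm, 10 mm thick). Its single slot leans 30 degrees from vertical, mouth towards the robot (-x of the dock at its yaw). Inside, the slot is 84 mm wide and 16 mm thick.
- slot_small_seat (a point): Where the small cassette's centre is when fully home. z: up along the leaning slot, out of its mouth; x: across its thickness; y: along its width. Along z from here: slot floor -37 mm; side walls, and lips guiding the outer 9 mm of both faces, end at 25 mm, flared to 35 mm; the two latches end at 69 mm.
- latch_small_pos (a joint): Sprung steel latch at the slot's +y side, hinged low: 0 = shut, up to 0.40 rad = swung outwards. A cassette pushed down the slot meets its sloping top about 84 mm before home and swings it out some 0.1 rad; both latches together take up to about 12 N (weight alone will not do). When the cassette stands on the slot floor the nose snaps back to 0 above its shoulder, 2 mm clear.
- latch_small_neg (a joint): The mirror-image latch at the slot's -y side; both work together. When shut, the underside of each rounded nose is 39 mm along z from the seat point and its tip 33 mm to the side, so it reaches 6 mm over the shoulder of a seated cassette.
- loose_bangle: Bystander: a pale stone bangle lying flat, 76 mm across, 12 mm high; origin at its underside.
- stone_slab: Bystander: a flat polished stone slab 60 x 90 x 8 mm; origin at its underside.
- loupe: Bystander: a black loupe, a short cylinder 38 mm across, 34 mm high; origin at its underside.

How it is judged:
On the way, in this order (a step that is already met when the one before it is completed fails the run):
1. a cassette has pressed both latches of its own dock open (((value of joint each of latch_large_pos, latch_large_neg above 0.04 rad and distance between cassette_large_centre and slot_large_seat below 0.13 m) or (value of joint each of latch_small_pos, latch_small_neg above 0.04 rad and distance between cassette_small_centre and slot_small_seat below 0.13 m))), for 0.02 s.
2. one cassette is fully home in its own dock with both latches shut (((distance between cassette_large_centre and slot_large_seat below 0.008 m and z of cassette_large_centre in the frame of slot_large_seat below 0.003 m and angle between the z axis of cassette_large_centre and the z axis of slot_large_seat, either way round below 0.12 rad and value of joint each of latch_large_pos, latch_large_neg below 0.04 rad) or (distance between cassette_small_centre and slot_small_seat below 0.008 m and z of cassette_small_centre in the frame of slot_small_seat below 0.003 m and angle between the z axis of cassette_small_centre and the z axis of slot_small_seat, either way round below 0.12 rad and value of joint each of latch_small_pos, latch_small_neg below 0.04 rad))), for 0.2 s.
At the end, for the whole second after the job is handed in: Each cassette is in the dock of its own size, its centre within 8 mm of the seat point and less than 3 mm above it along the slot, leaning with the slot within 7 degrees; all four latches are shut (under 0.04 rad); both cassettes are at rest (distance between cassette_large_centre and slot_large_seat below 0.008 m and z of cassette_large_centre in the frame of slot_large_seat below 0.003 m and angle between the z axis of cassette_large_centre and the z axis of slot_large_seat, either way round below 0.12 rad and value of joint each of latch_large_pos, latch_large_neg, latch_small_pos, latch_small_neg below 0.04 rad and distance between cassette_small_centre and slot_small_seat below 0.008 m and z of cassette_small_centre in the frame of slot_small_seat below 0.003 m and angle between the z axis of cassette_small_centre and the z axis of slot_small_seat, either way round below 0.12 rad and linear speed of each of cassette_large, cassette_small below 0.02 m/s); the robot touches nothing.
It fails at once if the loose bangle is moved more than 25 mm (distance of loose_bangle from where it was at the start of the episode above 0.025 m).
It fails at once if the stone slab is moved more than 25 mm (distance of stone_slab from where it was at the start of the episode above 0.025 m).
It fails at once if the loupe is moved more than 25 mm (distance of loupe from where it was at the start of the episode above 0.025 m).
It also fails if it takes over 69 s, if anything falls off the work surface, if the arm or the gripper's body presses on something with over 40 N, if the wrist force passes 120 N, or if a joint passes its speed limit or range.

## Working session

There is one attempt and no reset: what is moved stays moved. The work goes in short steps, Python scripts to look and compute and a tool call to move; the robot and the scene stay as the last step left them, time stands still between calls to the robot, and variables do not carry over. Pictures are saved under pics/ and viewed, and the job is handed in when it is done.

Besides the shell and the picture viewer there is one more tool, called after "Request:" by a JSON object that holds its "fn" and its "kwargs". servo_tool: Moves the arm, as the interface text tells. Shift numbers are shares of 0.15 m and turn numbers shares of 2 pi rad, none past 1 either way. Its arguments: {"type":"object","properties":{"commands":{"type":"array"},"claw":{"type":"number"}},"required":["commands"]}

```bash
mkdir -p pics
python3 - <<'E'
from bench import monitor, cams
import cv2
s=monitor.state()
for k,v in s.items(): print(k,v)
for c in ["side","top","wrist"]:
    p=cams.camera_params(c); print(c,p)
    cv2.imwrite(f"pics/{c}0.png",cams.grab_frame(c)[:,:,::-1])
for c in ["top","side"]:
  for t in ["stand_large","cassette_large_centre","dock_large","stand_small","cassette_small_centre","dock_small","loose_bangle","stone_slab","loupe","cassette_large_tab"]:
    print(c,t,[(round(d['conf'],2),[round(x) for x in d['box']]) for d in cams.find_in(c,t)[:3]])
print(monitor.state()['time_s'])
E
```

```text
time_s 0.0
joint_pos [ 9.75914916e-01  2.45785514e-01  1.55901484e+00 -4.42104335e-06
  1.33867729e+00 -1.74109939e-01]
joint_vel [ 0.00076275  0.00027091 -0.0001857   0.00181181 -0.00016897 -0.00052739]
effort [ 2.11389756e-04 -4.15830624e+01 -3.14607453e+01  6.84954249e-02
  3.32137384e-02 -1.16369861e-04]
tcp_pos [0.26526522 0.59295073 0.30156301]
orientation [ 3.69789030e-04  8.39184894e-01  5.43845406e-01 -8.66926043e-04]
contact_force [-0.62468841 -1.09603842  0.32956048]
moment [ 0.01559055 -0.07262224 -0.01176127]
grip_width 0.9994803025767073
side {'fov_y': 45.628299150298716, 'cx': 320.98911382447494, 'cy': 240.2626214537149, 'origin': array([-0.03381397, -0.65801598,  0.8152783 ]), 'orientation': array([-0.40422314,  0.84888086, -0.30757231,  0.14630176])}
top {'fov_y': 47.04696321517935, 'cx': 315.0042038874797, 'cy': 238.2397561253128, 'origin': array([0.41969978, 0.02745853, 1.40866693]), 'orientation': array([-0.03745789,  0.70722951, -0.70506373,  0.03617266])}
wrist {'fov_y': 68.53681242883815, 'cx': 321.2222352793396, 'cy': 242.128929399828, 'origin': array([0.19746
[... 490 characters left out ...]

top stone_slab [(0.94, [238, 313, 35, 27])]
top loupe [(0.53, [374, 184, 16, 11])]
top cassette_large_tab [(0.82, [462, 257, 47, 9])]
side stand_large [(0.82, [444, 385, 66, 64])]
side cassette_large_centre [(0.84, [451, 360, 52, 79]), (0.75, [207, 260, 49, 31])]
side dock_large [(0.55, [330, 219, 90, 81])]
side stand_small [(0.87, [343, 328, 58, 52])]
side cassette_small_centre [(0.62, [208, 259, 44, 32]), (0.61, [344, 303, 30, 57])]
side dock_small [(0.94, [253, 193, 68, 69])]
side loose_bangle [(0.9, [476, 318, 48, 28]), (0.69, [330, 211, 70, 55])]
side stone_slab [(0.8, [207, 261, 47, 31])]
side loupe [(0.94, [426, 266, 20, 26])]
side cassette_large_tab [(0.84, [448, 362, 52, 72])]
1.15
```

View pics/top0.png

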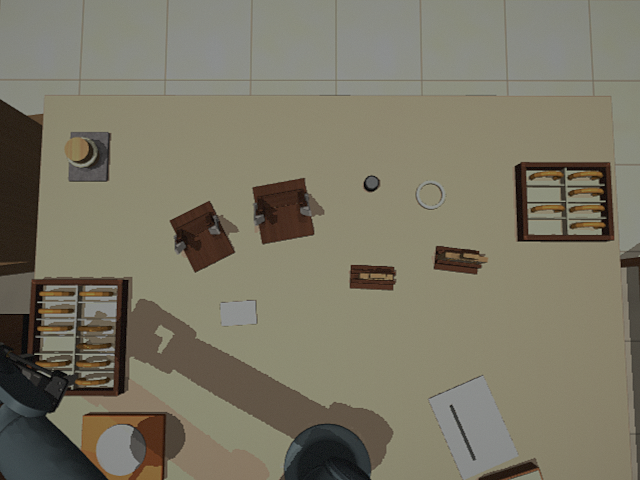

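View pics/side0.png

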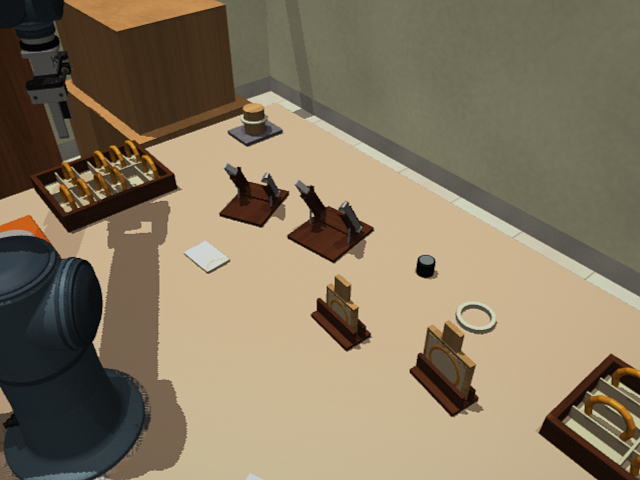

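View pics/wrist0.png

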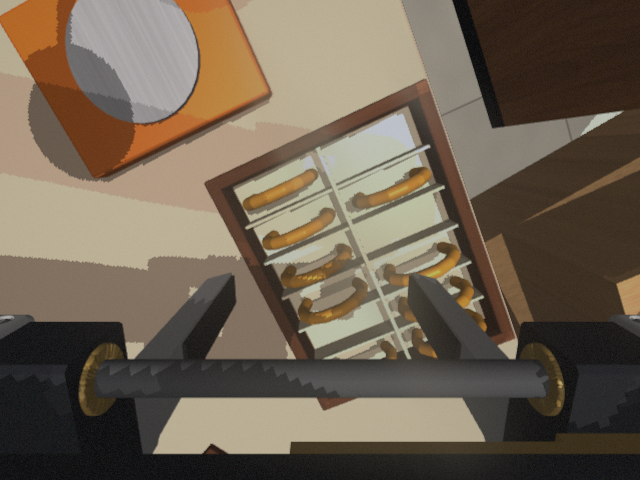

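```bash
cat > h.py <<'E'
import numpy as np, cv2
from scipy.spatial.transform import Rotation as R
from scipy.optimize import least_squares
from bench import monitor, cams
def Rq(q): return R.from_quat([q[1],q[2],q[3],q[0]])
def cam(n):
    p=cams.camera_params(n); f=240/np.tan(np.radians(p['fov_y']/2))
    return dict(f=f,cx=p['cx'],cy=p['cy'],o=np.array(p['origin']),R=Rq(p['orientation']).as_matrix())
def ray(c,u,v):
    d=c['R']@np.array([(u-c['cx'])/c['f'],(v-c['cy'])/c['f'],1]); return d
def onz(c,u,v,z):
    d=ray(c,u,v); return c['o']+d*(z-c['o'][2])/d[2]
def proj(c,P):
    q=(np.atleast_2d(P)-c['o'])@c['R']; return np.c_[c['cx']+c['f']*q[:,0]/q[:,2],c['cy']+c['f']*q[:,1]/q[:,2]]
def crop(img,u,v,w,h,s,name):
    a=img[max(0,v-h//2):v+h//2,max(0,u-w//2):u+w//2,::-1]
    cv2.imwrite(name,cv2.resize(a,None,fx=s,fy=s,interpolation=cv2.INTER_CUBIC))
    print(name,'origin',max(0,u-w//2),max(0,v-h//2),'scale',s)
def tool():
    s=monitor.state(); return np.array(s['tcp_pos']),Rq(s['orientation']).as_matrix(),s
def delta(p,Rm,goalp,goalR):
    """row numbers from commanded pose p,Rm to goal (tcp)"""
    t=Rm.T@(goalp-p)/0.15; a=R.from_matrix(Rm.T@goalR).as_rotvec()/(2*np.pi)
    return np.round(t,4),np.round(a,4)
E
python3 - <<'E'
from h import *
c=cam('top')
for n,u,v,z in [('standL',457,262,.04),('standS',373,277,.04),('tabLtop',469,257,.146),('tabStop',376,276,.124),('dockL',286,210,.01),('dockS',202,237,.01),('bangle',431,195,.006),('loupe',373,183,.03),('slab',238,313,.008)]:
    print(n,onz(c,u,v,z).round(3))
im=cv2.imread('pics/top0.png')[:,:,::-1]
crop(im,420,265,160,80,5,'pics/topst.png')
crop(im,245,225,160,110,5,'pics/topdk.png')
E
```

```text
standL [ 0.505 -0.323  0.04 ]
standS [ 0.467 -0.114  0.04 ]
tabLtop [ 0.51  -0.323  0.146]
tabStop [ 0.466 -0.112  0.124]
dockL [0.639 0.105 0.01 ]
dockS [0.568 0.319 0.01 ]
bangle [ 0.679 -0.268  0.006]
loupe [ 0.705 -0.117  0.03 ]
slab [0.376 0.224 0.008]
pics/topst.png origin 340 225 scale 5
pics/topdk.png origin 165 170 scale 5
```

View pics/topst.png

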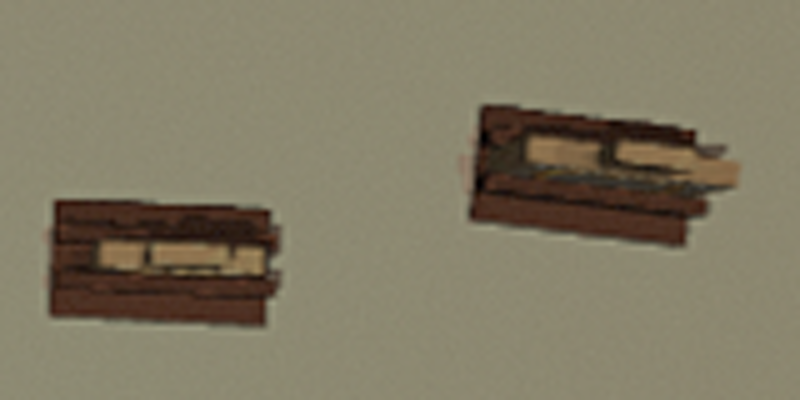

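View pics/topdk.png

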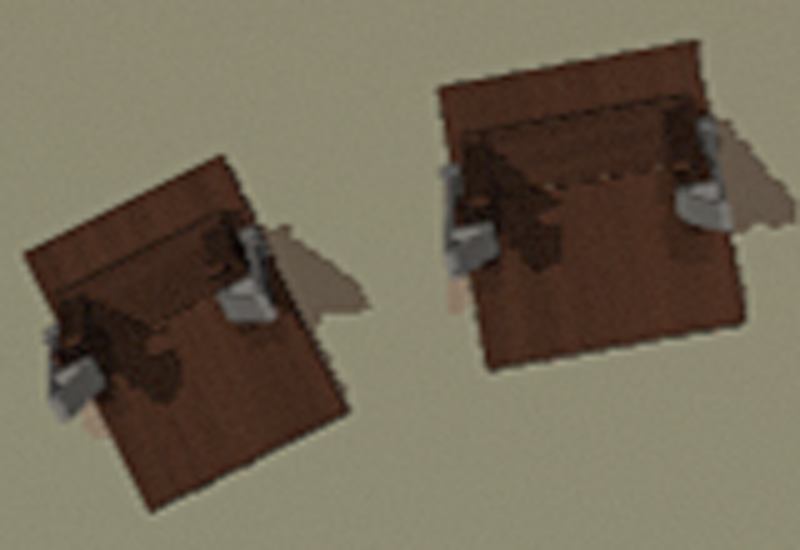

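Run:
```python
from h import *
c=cam('top')
def fit(px,L,W):
    px=np.array(px)/5+np.array([165,170])
    def res(p):
        cs,sn=np.cos(p[2]),np.sin(p[2]); out=[]
        P=[]
        for a,b in [(1,1),(1,-1),(-1,-1),(-1,1)]:
            x=a*L/2;y=b*W/2; P.append([p[0]+cs*x-sn*y,p[1]+sn*x+cs*y,.006])
        return (proj(c,np.array(P))-px).ravel()
    r=least_squares(res,[.6,.2,.2]); print(r.x.round(4),np.degrees(r.x[2]).round(1),r.fun.round(1))
fit([(25,253),(222,155),(350,410),(152,512)],.15,.114)
fit([(438,88),(698,40),(746,322),(490,370)],.15,.136)
p,Rm,s=tool(); w=cam('wrist')
print('cam in tool',(Rm.T@(w['o']-p)).round(4)); print((Rm.T@w['R']).round(3), w['f'])
```

```text
[0.5704 0.3184 0.4784] 27.4 [-0.3  0.   0.1 -0.4  0.4  0.2 -0.2  0.2]
[0.637  0.1112 0.1854] 10.6 [-0.  -0.3 -0.2 -0.1  0.7  0.2 -0.5  0.2]
cam in tool [-0.0005 -0.0742 -0.0833]
[[ 1.    -0.001 -0.   ]
 [ 0.001  0.968  0.253]
 [-0.    -0.253  0.968]] 352.24391727694626
```

```bash
cat >> h.py <<'E'
def dockR(psi):
    Rz=R.from_euler('z',psi).as_matrix()
    return Rz@R.from_euler('y',-np.pi/6).as_matrix()   # slot frame: z=(-.5,0,.866)
FL=np.diag([1,-1,-1.])
E
python3 - <<'E'
from h import *
c=cam('top')
for n,m,o,psi,zz in [('S',(163,345),(.5704,.3184),.4784,.1),('L',(588,228),(.637,.1112),.1854,.12)]:
    for z in (zz-.02,zz,zz+.02):
        P=onz(c,165+m[0]/5,170+m[1]/5,z); d=P[:2]-np.array(o); cs,sn=np.cos(psi),np.sin(psi)
        print(n,z,P.round(3),'dock',[round(cs*d[0]+sn*d[1],3),round(-sn*d[0]+cs*d[1],3)])
# view pose small
o=np.array([.5704,.3184,0]);psi=.4784
M=o+R.from_euler('z',psi).as_matrix()@np.array([0,0,.07])
Rt=dockR(psi)@FL
g=M-Rt@np.array([0,-.055,.18])
p,Rm,s=tool(); print(g,delta(p,Rm,g,Rt))
o=np.array([.637,.1112,0]);psi=.1854
M=o+R.from_euler('z',psi).as_matrix()@np.array([0,0,.08])
Rt2=dockR(psi)@FL
g2=M-Rt2@np.array([0,-.055,.18])
print(g2,delta(g,Rt,g2,Rt2))
E
```

```text
S 0.08 [0.556 0.315 0.08 ] dock [np.float64(-0.015), np.float64(0.003)]
S 0.1 [0.554 0.31  0.1  ] dock [np.float64(-0.018), np.float64(0.0)]
S 0.12000000000000001 [0.552 0.306 0.12 ] dock [np.float64(-0.022), np.float64(-0.002)]
L 0.09999999999999999 [0.611 0.108 0.1  ] dock [np.float64(-0.026), np.float64(0.002)]
L 0.12 [0.608 0.107 0.12 ] dock [np.float64(-0.029), np.float64(0.001)]
L 0.13999999999999999 [0.605 0.105 0.14 ] dock [np.float64(-0.032), np.float64(0.0)]
[0.51582383 0.22814236 0.22588457] (array([-1.5404,  2.5176,  0.5119]), array([-0.028 ,  0.0801,  0.1044]))
[0.55868105 0.04055198 0.23588457] (array([-0.2456,  1.2417, -0.2188]), array([-0.0233,  0.    ,  0.0404]))
```

Request:
{"fn": "servo_tool", "kwargs": {"commands": [{"travel": [-0.21,0.34,0.07],"angular": [0,0,0]},{"travel": [-0.42,0.68,0.13],"angular": [0,0,0]},{"travel": [-0.62,1,0.2],"angular": [0,0,0]}]}}

```text
time_s: 1.52
tcp_pos: [0.3652, 0.4457, 0.2727]
orientation: [0.0, 0.839, 0.544, 0.0]
contact_force: [0.0, 0.2, -0.1]
grip_width: 0.998
```

Request:
{"fn": "servo_tool", "kwargs": {"commands": [{"travel": [-0.21,0.34,0.07],"angular": [0,0,0]},{"travel": [-0.42,0.68,0.13],"angular": [0,0,0]},{"travel": [-0.62,1,0.2],"angular": [0,0,0]}]}}

```text
time_s: 1.9
tcp_pos: [0.4644, 0.2993, 0.2428]
orientation: [0.0, 0.839, 0.544, 0.001]
contact_force: [1.1, 0.1, -0.7]
grip_width: 0.999
```

Request:
{"fn": "servo_tool", "kwargs": {"commands": [{"travel": [-0.3,0.52,0.11],"angular": [-0.028,0.08,0.1044]},{"travel": [-0.3,0.52,0.11],"angular": [-0.028,0.08,0.1044]},{"travel": [-0.3,0.52,0.11],"angular": [-0.028,0.08,0.1044]},{"travel": [-0.3,0.52,0.11],"angular": [-0.028,0.08,0.1044]},{"travel": [-0.3,0.52,0.11],"angular": [-0.028,0.08,0.1044]},{"travel": [-0.3,0.52,0.11],"angular": [-0.028,0.08,0.1044]}]}}

```text
time_s: 2.65
tcp_pos: [0.5156, 0.2279, 0.2259]
orientation: [-0.061, 0.939, 0.229, 0.251]
contact_force: [-0.9, 0.0, 0.5]
grip_width: 1.004
```

Run:
```python
from h import *
p,Rm,s=tool(); print(s['time_s'],p,s['orientation'],s['joint_pos'])
im=cams.grab_frame('wrist'); cv2.imwrite('pics/w1.png',im[:,:,::-1])
import pickle; pickle.dump((cam('wrist'),p,Rm,im),open('v1.pkl','wb'))
```

```text
2.65 [0.515589   0.22793555 0.22586886] [-0.06093796  0.93856371  0.22934959  0.25056636] [ 0.16386748 -0.05568031  2.07905124  0.26290679  0.63462247 -0.48930572]
```

View pics/w1.png

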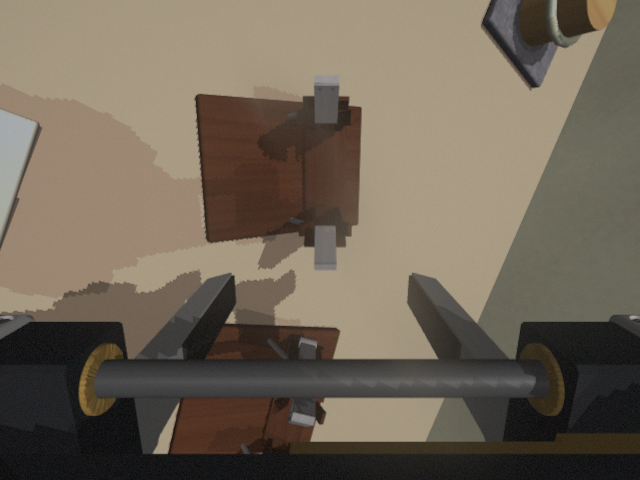

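Run:
```python
from h import *
im=cv2.imread('pics/w1.png')[:,:,::-1]
im=np.clip(im.astype(float)*2,0,255).astype(np.uint8)
crop(im,300,170,130,200,4,'pics/w1a.png')
```

```text
pics/w1a.png origin 235 70 scale 4
```

View pics/w1a.png

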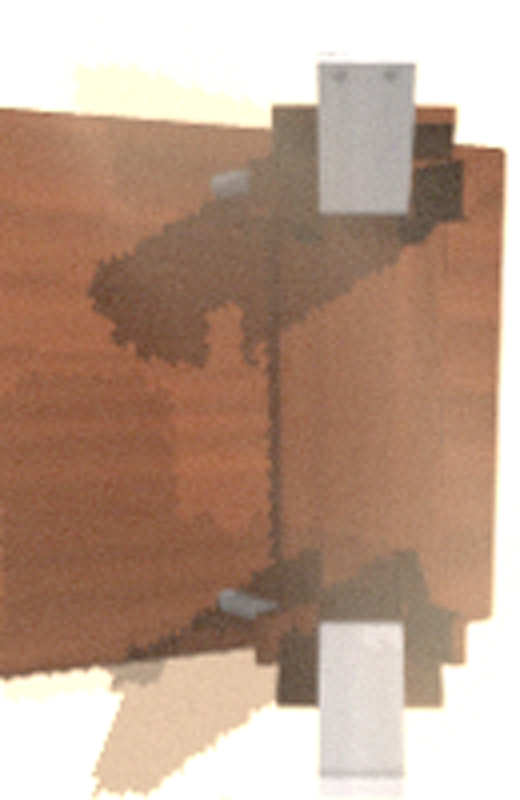

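```bash
cat >> h.py <<'E'
def dockfit(c,corn,tips,W,tipy,tipz,x0):
    # unknown: dock x,y,psi, seat sx,sz in dock frame
    def mod(p):
        Rz=R.from_euler('z',p[2]).as_matrix(); o=np.array([p[0],p[1],0])
        P=[o+Rz@np.array([a*.075,b*W/2,.01]) for a,b in [(-1,1),(1,1),(1,-1),(-1,-1)]]
        S=dockR(p[2]); seat=o+Rz@np.array([p[3],0,p[4]])
        T=[seat+S@np.array([0,tipy,tipz]),seat+S@np.array([0,-tipy,tipz])]
        return np.array(P+T),seat
    px=np.array(corn+tips,float); w=np.array([1,1,1,1,2,2])[:,None]
    r=least_squares(lambda p:((proj(c,mod(p)[0])-px)*w).ravel(),list(x0)+[0,.05])
    print('dock',r.x.round(4),'deg',np.degrees(r.x[2]).round(2)); print((r.fun.reshape(-1,2)/w).round(2).tolist())
    print('seat',mod(r.x)[1].round(4))
    return r.x,mod(r.x)[1]
E
python3 - <<'E'
from h import *
import pickle
c,p,Rm,im=pickle.load(open('v1.pkl','rb'))
x,seat=dockfit(c,[(198,95),(361,107),(358.5,224),(208,241)],[(326,123.3),(325.6,225.5)],.114,.033,.043,(.57,.318,.478))
big=np.clip(im[:,:,::-1].astype(float)*1.8,0,255).astype(np.uint8)
crop(big[:,:,::-1],280,165,190,170,4,'pics/w1b.png')
E
```

```text
dock [0.5724 0.3214 0.4754 0.0061 0.0595] deg 27.24
[[-0.68, -1.63], [0.6, -0.62], [-0.51, 0.46], [1.06, 1.35], [0.15, 0.11], [-0.16, 0.04]]
seat [0.5779 0.3242 0.0595]
pics/w1b.png origin 185 80 scale 4
```

View pics/w1b.png

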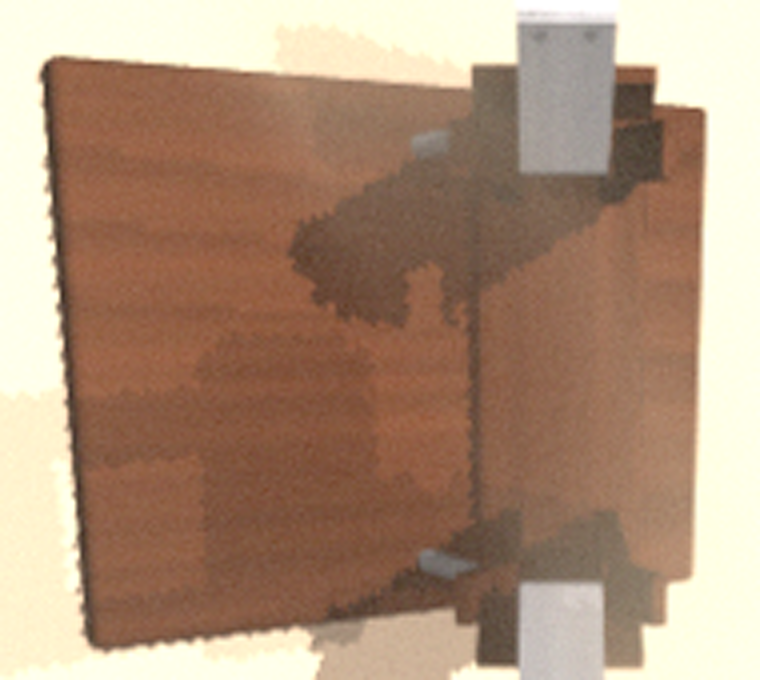

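Request:
{"fn": "servo_tool", "kwargs": {"commands": [{"travel": [-0.08,0.4,-0.1],"angular": [-0.01,0,0.02]},{"travel": [-0.16,0.7,-0.2],"angular": [-0.0233,0,0.0404]},{"travel": [-0.24,1,-0.22],"angular": [-0.0233,0,0.0404]}]}}

```text
time_s: 3.08
tcp_pos: [0.5437, 0.072, 0.2384]
orientation: [-0.023, 0.962, 0.09, 0.258]
contact_force: [-0.9, -0.6, 1.0]
grip_width: 1.003
```

Request:
{"fn": "servo_tool", "kwargs": {"commands": [{"travel": [0.05,0.23,0.04],"angular": [0,0,0]},{"travel": [0.05,0.23,0.04],"angular": [0,0,0]},{"travel": [0.05,0.23,0.04],"angular": [0,0,0]}]}}

```text
time_s: 3.45
tcp_pos: [0.5585, 0.0413, 0.2354]
orientation: [-0.024, 0.962, 0.09, 0.257]
contact_force: [-0.1, 0.5, -0.1]
grip_width: 1.0
```

Run:
```python
from h import *
p,Rm,s=tool(); print(s['time_s'],p,s['orientation'],s['joint_pos'])
im=cams.grab_frame('wrist'); cv2.imwrite('pics/w2.png',im[:,:,::-1])
import pickle; pickle.dump((cam('wrist'),p,Rm,im),open('v2.pkl','wb'))
```

```text
3.45 [0.55853756 0.04127717 0.23541051] [-0.0238194   0.96191485  0.08984604  0.25706059] [-0.19006711 -0.07888302  2.08137693  0.29928698  0.66952705 -0.56742908]
```

View pics/w2.png

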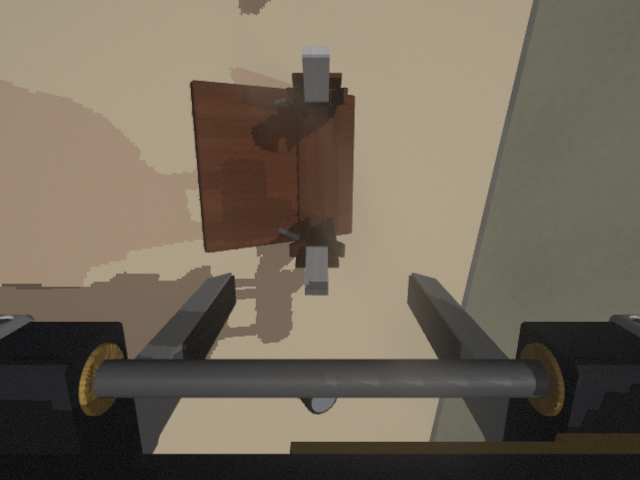

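Run:
```python
from h import *
import pickle
c,p,Rm,im=pickle.load(open('v2.pkl','rb'))
big=np.clip(im.astype(float)*1.8,0,255).astype(np.uint8)
crop(big,275,160,180,150,4,'pics/w2b.png')
crop(big,315,180,80,250,4,'pics/w2c.png')
```

```text
pics/w2b.png origin 185 85 scale 4
pics/w2c.png origin 275 55 scale 4
```

View pics/w2b.png

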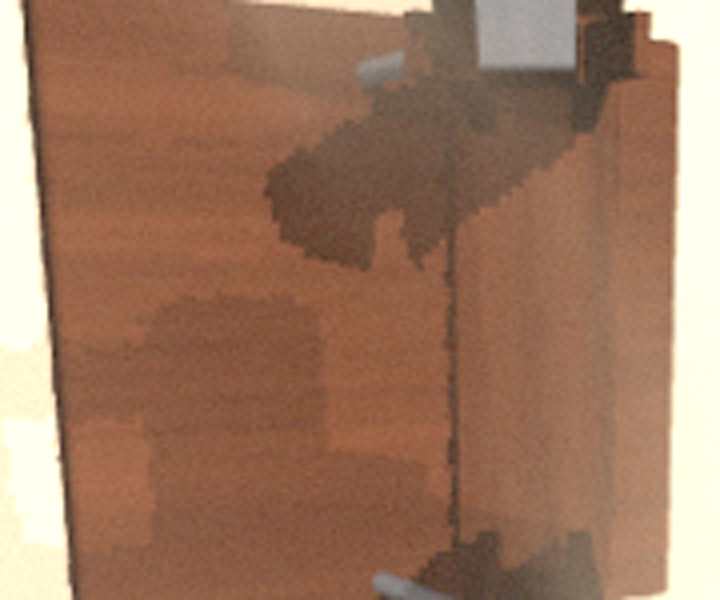

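View pics/w2c.png

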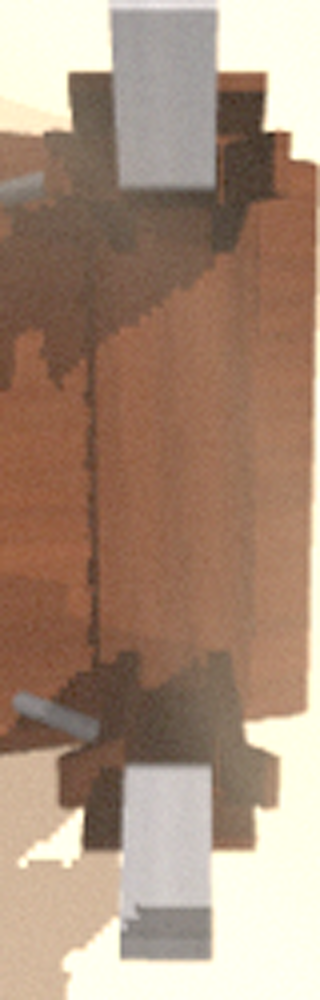

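Run:
```python
from h import *
import pickle
c,p,Rm,im=pickle.load(open('v2.pkl','rb'))
x,seat=dockfit(c,[(193.5,82),(354.2,95.5),(351.7,233),(205,250.5)],[(316.6,102.),(316.8,246.3)],.136,.044,.054,(.637,.111,.185))
print('seat in tool',Rm.T@(seat-p))
print(proj(c,[p+Rm@np.array([a,b,.097]) for a in(-.047,.047,-.0595,.0595) for b in (-.008,.008)]).round(1).tolist())
```

```text
dock [0.6383 0.1143 0.1819 0.0009 0.0678] deg 10.42
[[-1.29, -2.65], [1.19, -0.19], [0.05, 0.42], [1.26, 2.3], [0.14, 0.11], [-0.16, 0.06]]
seat [0.6392 0.1145 0.0678]
seat in tool [-0.00317306 -0.0570507   0.19156686]
[[235.6, 275.1], [237.4, 302.4], [408.5, 275.1], [406.7, 302.3], [212.6, 275.2], [214.9, 302.4], [431.5, 275.1], [429.2, 302.3]]
```

```bash
sed -i 's/b\*W\/2,.01\])/b*W\/2,.01 if a>0 else 0.0])/' h.py
python3 - <<'E'
from h import *
import pickle
c,p,Rm,im=pickle.load(open('v2.pkl','rb'))
x,seat=dockfit(c,[(193.5,82),(354.2,95.5),(351.7,233),(205,250.5)],[(316.6,102.),(316.8,246.3)],.136,.044,.054,(.637,.111,.185))
c,p,Rm,im=pickle.load(open('v1.pkl','rb'))
x,seat=dockfit(c,[(198,95),(361,107),(358.5,224),(208,241)],[(326,123.3),(325.6,225.5)],.114,.033,.043,(.57,.318,.478))
E
```

```text
dock [ 6.395e-01  1.145e-01  1.823e-01 -3.000e-04  6.780e-02] deg 10.44
[[-2.14, -0.3], [2.22, -0.11], [1.02, 0.27], [0.14, -0.66], [0.13, 0.13], [-0.14, 0.07]]
seat [0.6392 0.1145 0.0678]
dock [0.5737 0.322  0.4762 0.0048 0.0594] deg 27.28
[[-1.56, 0.38], [1.72, -0.57], [0.6, 0.29], [0.01, -1.35], [0.12, 0.18], [-0.13, 0.07]]
seat [0.5779 0.3242 0.0594]
```

Run:
```python
from h import *
p,Rm,s=tool()
psi=np.radians(-2.1)
Rt=R.from_euler('z',psi).as_matrix()@FL
g=np.array([.466,-.112,.124])-Rt@np.array([0,-.05,.17])
print(g,delta(p,Rm,g,Rt))
```

```text
[ 0.46416781 -0.16196642  0.294     ] (array([-0.5584,  1.2175, -0.7721]), array([-0.0092, -0.0828,  0.0348]))
```

Request:
{"fn": "servo_tool", "kwargs": {"commands": [{"travel": [-0.15,0.25,-0.3],"angular": [0,0,0]},{"travel": [-0.28,0.5,-0.5],"angular": [0,-0.025,0.01]},{"travel": [-0.42,0.8,-0.7],"angular": [-0.005,-0.05,0.02]},{"travel": [-0.56,1,-0.772],"angular": [-0.0092,-0.0828,0.0348]},{"travel": [-0.56,1,-0.772],"angular": [-0.0092,-0.0828,0.0348]}]}}

```text
time_s: 4.12
tcp_pos: [0.4581, -0.1311, 0.2943]
orientation: [0.0, 1.0, -0.02, 0.0]
contact_force: [0.0, 0.9, 0.1]
grip_width: 1.002
```

Request:
{"fn": "servo_tool", "kwargs": {"commands": [{"travel": [0,0.21,0],"angular": [0,0,0]},{"travel": [0,0.21,0],"angular": [0,0,0]}]}}

```text
time_s: 4.38
tcp_pos: [0.4569, -0.1615, 0.2934]
orientation: [-0.001, 1.0, -0.019, 0.0]
contact_force: [1.0, 0.5, -0.5]
grip_width: 1.001
```

Run:
```python
from h import *
p,Rm,s=tool(); print(s['time_s'],p,s['orientation'],s['joint_pos'])
im=cams.grab_frame('wrist'); cv2.imwrite('pics/w3.png',im[:,:,::-1])
import pickle; pickle.dump((cam('wrist'),p,Rm,im),open('v3.pkl','wb'))
big=np.clip(im.astype(float)*1.6,0,255).astype(np.uint8)
crop(big,320,190,170,190,4,'pics/w3b.png')
```

```text
4.375 [ 0.45688031 -0.16145879  0.29341415] [-5.32925787e-04  9.99821220e-01 -1.88980304e-02  3.28724205e-04] [-5.74695543e-01 -1.44445094e-01  1.97989541e+00  1.29747592e-03
  1.30614642e+00 -5.37236610e-01]
pics/w3b.png origin 235 95 scale 4
```

View pics/w3.png

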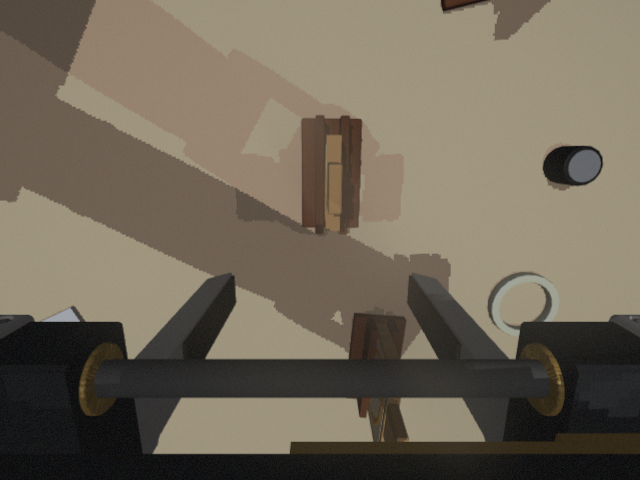

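View pics/w3b.png

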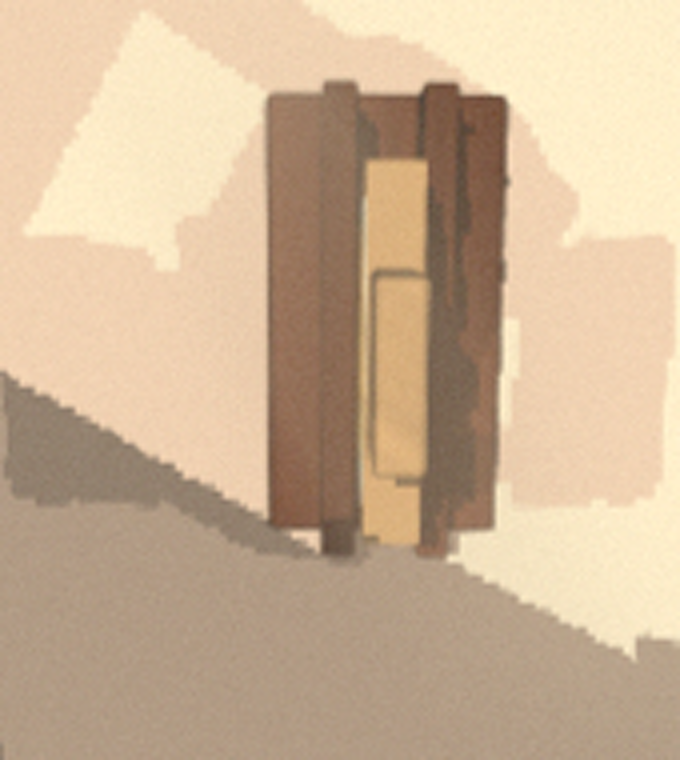

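```bash
cat >> h.py <<'E'
def casfit(c,tab,sh,H,W,x0,tabpx=None):
    hz=H+.010
    loc=[( -.005,.018,hz+.04),(.005,.018,hz+.04),(.005,-.018,hz+.04),(-.005,-.018,hz+.04),
         (-.006,W/2,hz),(.006,W/2,hz),(.006,-W/2,hz),(-.006,-W/2,hz)]
    loc=np.array(loc)-[0,0,.01]
    px=np.array(tab+sh,float); ok=~np.isnan(px[:,0])
    def mod(p):
        return np.array([p[0],p[1],.01])+loc@(R.from_euler('z',p[2])*R.from_euler('y',p[3])).as_matrix().T
    r=least_squares(lambda p:(proj(c,mod(p)[ok])-px[ok]).ravel(),list(x0)+[0])
    print('cas',r.x.round(4),'yaw',np.degrees(r.x[2]).round(2),'tilt',np.degrees(r.x[3]).round(2)); print(r.fun.reshape(-1,2).round(2).tolist())
    m=mod(r.x); print('tabtop',m[:4].mean(0) if ok.all() else m[:4].mean(0)); return r.x,m
E
python3 - <<'E'
from h import *
import pickle
c,p,Rm,im=pickle.load(open('v3.pkl','rb'))
f=lambda l:[(235+a/4-.4,95+b/4-.4) for a,b in l]
x,m=casfit(c,f([(374,275),(430,275),(427,480),(376,475)]),f([(366,158),(428,158),(420,545),(364,543)]),.074,.078,(.466,-.112,0))
psi=x[2]
Rt=R.from_euler('z',psi).as_matrix()@FL
# grasp point at tab centre (20 above shoulders)
for dz in (.06,0.0):
    tc=m[:4].mean(0)-[0,0,.02]+[0,0,dz]
    g=tc-Rt@np.array([0,0,.078])
    print(g,delta(p,Rm,g,Rt))
E
```

```text
cas [ 0.4675 -0.1147 -0.0409 -0.0021] yaw -2.34 tilt -0.12
[[0.11, -0.13], [0.38, -0.08], [0.24, -0.58], [-0.78, 0.63], [0.14, 0.39], [-0.28, 0.44], [0.14, -0.6], [0.05, -0.14]]
tabtop [ 0.46729118 -0.11471386  0.12399975]
[ 0.46729118 -0.11471386  0.24199975] (array([ 0.0574, -0.3137,  0.3431]), array([-0.0002, -0.0001,  0.0005]))
[ 0.46729118 -0.11471386  0.18199975] (array([ 0.0571, -0.3132,  0.7431]), array([-0.0002, -0.0001,  0.0005]))
```

Request:
{"fn": "servo_tool", "kwargs": {"commands": [{"travel": [0.057,-0.313,0.2],"angular": [0,0,0]},{"travel": [0.057,-0.313,0.55],"angular": [0,0,0]},{"travel": [0.057,-0.313,0.72],"angular": [0,0,0]},{"travel": [0.057,-0.313,0.72],"angular": [0,0,0]}]}}

```text
time_s: 4.92
tcp_pos: [0.4657, -0.1132, 0.1837]
orientation: [-0.001, 1.0, -0.018, -0.002]
contact_force: [-0.6, 0.2, 0.2]
grip_width: 0.998
```

Request:
{"fn": "servo_tool", "kwargs": {"commands": [{"travel": [0,0,0],"angular": [0,0,0]},{"travel": [0,0,0],"angular": [0,0,0]},{"travel": [0,0,0],"angular": [0,0,0]},{"travel": [0,0,0],"angular": [0,0,0]},{"travel": [0,0,0],"angular": [0,0,0]},{"travel": [0,0,0],"angular": [0,0,0]}], "claw": -1}}

```text
time_s: 5.68
tcp_pos: [0.467, -0.1156, 0.1859]
orientation: [-0.0, 1.0, -0.019, 0.0]
contact_force: [-0.0, -0.1, 0.6]
grip_width: 0.396
```

Run:
```python
from h import *
p,Rm,s=tool(); print(s['time_s'],p,s['orientation'],s['grip_width'],s['contact_force'])
```

```text
5.675 [ 0.46701944 -0.11559879  0.18587973] [-1.09084460e-04  9.99815039e-01 -1.92304286e-02  2.57228693e-04] 0.3964725035054427 [-0.04878895 -0.10456518  0.62202238]
```

Request:
{"fn": "servo_tool", "kwargs": {"commands": [{"travel": [0,0,0],"angular": [0,0,0]},{"travel": [0,0,0],"angular": [0,0,0]},{"travel": [0,0,0],"angular": [0,0,0]},{"travel": [0,0,0],"angular": [0,0,0]},{"travel": [0,0,0],"angular": [0,0,0]}]}}

```text
time_s: 6.3
tcp_pos: [0.467, -0.1155, 0.1858]
orientation: [-0.0, 1.0, -0.019, 0.0]
contact_force: [0.5, -0.7, -1.0]
grip_width: 0.105
```

Request:
{"fn": "servo_tool", "kwargs": {"commands": [{"travel": [0,0,-0.1],"angular": [0,0,0]},{"travel": [0,0,-0.3],"angular": [0,0,0]},{"travel": [0,0,-0.6],"angular": [0,0,0]},{"travel": [0,0,-0.9],"angular": [0,0,0]},{"travel": [0,0,-0.9],"angular": [0,0,0]},{"travel": [0,0,-0.9],"angular": [0,0,0]}]}}

```text
time_s: 7.05
tcp_pos: [0.4664, -0.1153, 0.3203]
orientation: [-0.0, 1.0, -0.019, -0.0]
contact_force: [-1.0, -0.1, -2.2]
grip_width: 0.106
```

Run:
```python
from h import *
p,Rm,s=tool(); print(s['time_s'],p,s['orientation'],s['grip_width'],s['contact_force'])
im=cams.grab_frame('wrist'); cv2.imwrite('pics/w4.png',im[:,:,::-1])
import pickle; pickle.dump((cam('wrist'),p,Rm,im),open('v4.pkl','wb'))
```

```text
7.05 [ 0.46640902 -0.1153285   0.3202982 ] [-3.40074314e-04  9.99817121e-01 -1.91146575e-02 -4.87760623e-04] 0.10554273391607986 [-0.97601802 -0.13364232 -2.20561201]
```

View pics/w4.png

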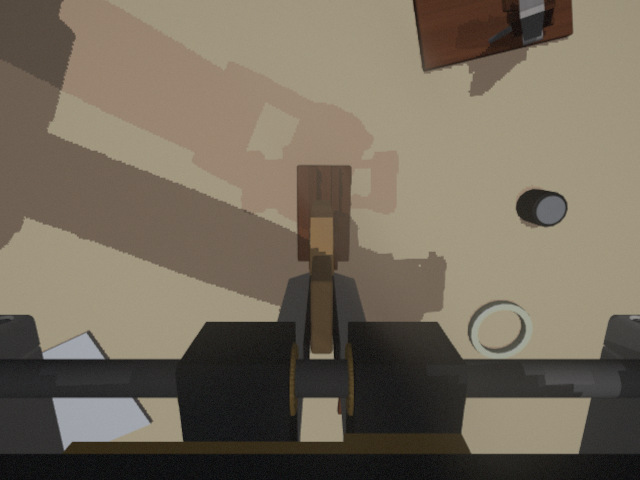

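Run:
```python
from h import *
import pickle
c,p,Rm,im=pickle.load(open('v4.pkl','rb'))
big=np.clip(im.astype(float)*2.2,0,255).astype(np.uint8)
crop(big,322,275,80,170,6,'pics/w4b.png')
# predicted with nominal: shoulder at tool z .078+.023 , cassette x0,y0=0
d=.078+.023
pts={'tabtop':[(-.005,-.018,d-.04),(.005,-.018,d-.04),(.005,.018,d-.04),(-.005,.018,d-.04)],'sh':[(-.006,-.039,d),(.006,-.039,d)],'bot':[(-.006,-.033,d+.074),(.006,-.033,d+.074)]}
for k,v in pts.items(): print(k,((proj(c,[p+Rm@np.array(q) for q in v])-[282,190])*6).round(0).tolist())
```

```text
pics/w4b.png origin 282 190 scale 6
tabtop [[188.0, 551.0], [326.0, 551.0], [321.0, 993.0], [191.0, 993.0]]
sh [[185.0, 163.0], [321.0, 163.0]]
bot [[199.0, 101.0], [297.0, 101.0]]
```

View pics/w4b.png

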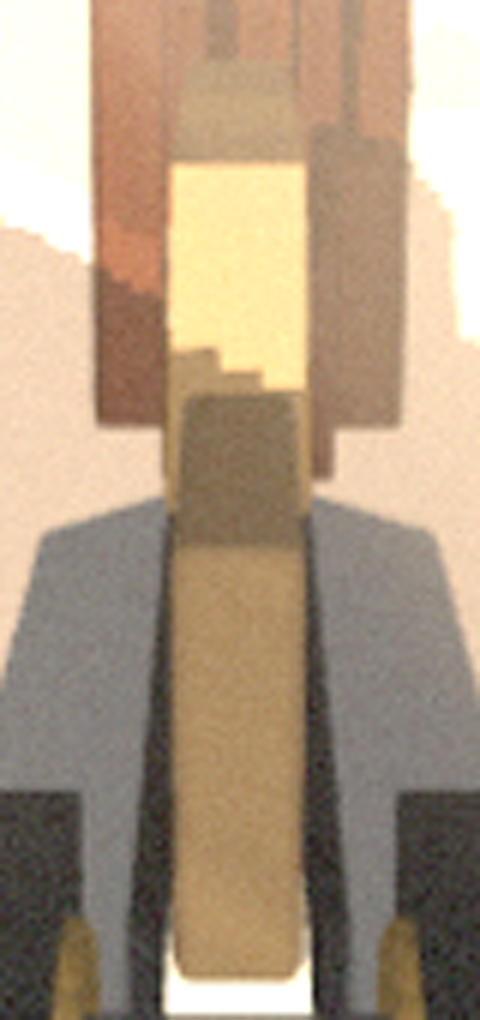

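Run:
```python
from h import *
import pickle
for n in (1,2,3,4):
    c,p,Rm,im=pickle.load(open(f'v{n}.pkl','rb'))
    print(n,(Rm.T@(c['o']-p)*1000).round(2), np.degrees(R.from_matrix(Rm.T@c['R']).as_rotvec()).round(3))
p,Rm,s=tool();c=cam('wrist');print((Rm.T@(c['o']-p)*1000).round(2),np.degrees(R.from_matrix(Rm.T@c['R']).as_rotvec()).round(3))
```

```text
1 [  0.2  -73.51 -83.85] [-1.4641e+01  6.0000e-02 -6.0000e-03]
2 [ -0.63 -73.67 -83.83] [-1.4607e+01  5.0000e-02 -1.0000e-03]
3 [ -1.47 -73.56 -83.32] [-14.578   0.033   0.015]
4 [ -1.43 -73.03 -82.52] [-14.554  -0.037   0.04 ]
[ -1.31 -72.96 -83.37] [-14.597   0.047   0.051]
```

Run:
```python
from h import *
for i in range(8):
    p,Rm,s=tool();c=cam('wrist');print(s['time_s'],p.round(5),c['o'].round(5),(Rm.T@(c['o']-p)*1000).round(2),np.degrees(R.from_matrix(Rm.T@c['R']).as_rotvec()).round(3))
    cams.grab_frame('wrist')
```

```text
7.1 [ 0.46617 -0.11518  0.3194 ] [ 0.46785 -0.04235  0.40287] [ -1.31 -72.96 -83.37] [-14.597   0.047   0.051]
7.15 [ 0.46613 -0.11519  0.31905] [ 0.46786 -0.04236  0.40254] [ -1.31 -72.99 -83.36] [-14.595   0.046   0.048]
7.2 [ 0.46622 -0.11521  0.31901] [ 0.46793 -0.0424   0.40251] [ -1.32 -72.97 -83.37] [-14.599   0.045   0.048]
7.25 [ 0.46635 -0.11526  0.3192 ] [ 0.46803 -0.04244  0.40267] [ -1.32 -72.96 -83.35] [-14.598   0.043   0.049]
7.3 [ 0.46648 -0.11535  0.31945] [ 0.46813 -0.04249  0.40291] [ -1.32 -72.99 -83.35] [-14.598   0.044   0.046]
7.35 [ 0.46662 -0.11541  0.31974] [ 0.46822 -0.04253  0.40317] [ -1.32 -72.98 -83.35] [-14.596   0.044   0.051]
7.4 [ 0.46672 -0.11547  0.32   ] [ 0.46829 -0.04257  0.40343] [ -1.32 -72.99 -83.36] [-14.595   0.046   0.047]
7.45 [ 0.46681 -0.1155   0.32026] [ 0.46834 -0.04259  0.40365] [ -1.31 -72.97 -83.34] [-14.594   0.043   0.049]
```

```bash
cat >> h.py <<'E'
E_o=np.array([0,-.0733,-.0834]); E_R=R.from_euler('x',-14.6,degrees=True).as_matrix()
TC=dict(f=352.24,cx=321.22,cy=242.13,o=E_o,R=E_R)  # camera in tool frame
E
python3 - <<'E'
from h import *
import pickle
def seat_tool(tips,ty,tz,Rm,psi):
    S=Rm.T@dockR(psi)
    px=np.array(tips)-.375
    mod=lambda t:np.array([t+S@np.array([0,ty,tz]),t+S@np.array([0,-ty,tz])])
    r=least_squares(lambda t:(proj(TC,mod(t))-px).ravel(),[0,-.05,.19]); return r.x,r.fun
for n,tips,ty,tz,psi in [(1,[(326,123.3),(325.6,225.5)],.033,.043,np.radians(27.3)),(2,[(316.6,102.),(316.8,246.3)],.044,.054,np.radians(10.5))]:
    c,p,Rm,im=pickle.load(open(f'v{n}.pkl','rb'))
    t,f=seat_tool(tips,ty,tz,Rm,psi); print(n,'seat in tool',t.round(4),f.round(2),'world',(p+Rm@t).round(4))
# cassette in tool from v4: shoulder edge row, tab top front/back edge rows
c,p,Rm,im=pickle.load(open('v4.pkl','rb'))
rows=np.array([163,548,978]);rows=(rows+.5)/6-.5+190; print(rows)
def m(q): # y0, d(shoulder tool z)
    y0,d=q; return proj(TC,[(0,y0-.039,d),(0,y0-.018,d-.04),(0,y0+.018,d-.04)])[:,1]
r=least_squares(lambda q:m(q)-rows,[0,.1]);print(r.x,r.fun)
E
```

```text
1 seat in tool [ 0.0028 -0.0571  0.1943] [ 0.08  0.   -0.09 -0.  ] world [0.5774 0.3243 0.0588]
2 seat in tool [-0.003  -0.057   0.1921] [ 0.04 -0.   -0.05  0.  ] world [0.6396 0.1145 0.0675]
[216.75       280.91666667 352.58333333]
[0.00034049 0.10300471] [ 0.30081195 -0.4646581   0.22964301]
```

Run:
```python
from h import *
p,Rm,s=tool(); print(p)
psi=np.radians(27.3);Rt=dockR(psi)@FL
seat=np.array([.5774,.3243,.0588]); off=np.array([0,.0003,.140])
home=seat-Rt@off; A=home-Rt@np.array([0,0,.105])
print('A',A,'home',home)
B=np.array([A[0],A[1],.33]); print(delta(p,Rm,A,Rm),delta(p,Rm,A,Rt))
```

```text
[ 0.46686593 -0.11553232  0.32041669]
A [0.46840679 0.26838201 0.27097622] home [0.5150592  0.29246112 0.18004356]
(array([-0.0877, -2.5578,  0.3311]), array([0., 0., 0.])) (array([-0.0877, -2.5578,  0.3311]), array([ 0.0213,  0.0815, -0.0801]))
```

Request:
{"fn": "servo_tool", "kwargs": {"commands": [{"travel": [0,-0.2,0],"angular": [0,0,0]},{"travel": [0,-0.5,0],"angular": [0,0,0]},{"travel": [0,-0.85,0],"angular": [0,0,0]},{"travel": [0,-1,0],"angular": [0,0,0]}]}}

```text
time_s: 8.0
tcp_pos: [0.4725, 0.0364, 0.3208]
orientation: [-0.0, 1.0, -0.018, 0.0]
contact_force: [0.9, 0.0, -0.9]
grip_width: 0.11
```

Request:
{"fn": "servo_tool", "kwargs": {"commands": [{"travel": [0,-0.35,0],"angular": [0,0,0]},{"travel": [0,-0.7,0],"angular": [0,0,0]},{"travel": [0,-1,0],"angular": [0,0,0]}]}}

```text
time_s: 8.38
tcp_pos: [0.4783, 0.186, 0.321]
orientation: [-0.0, 1.0, -0.019, 0.0]
contact_force: [0.7, -0.3, -2.2]
grip_width: 0.107
```

Request:
{"fn": "servo_tool", "kwargs": {"commands": [{"travel": [-0.02,-0.2,0.05],"angular": [0.004,0.016,-0.016]},{"travel": [-0.04,-0.35,0.1],"angular": [0.008,0.032,-0.032]},{"travel": [-0.06,-0.45,0.2],"angular": [0.012,0.048,-0.048]},{"travel": [-0.08,-0.52,0.28],"angular": [0.017,0.065,-0.064]},{"travel": [-0.088,-0.558,0.33],"angular": [0.0213,0.0815,-0.0801]},{"travel": [-0.088,-0.558,0.33],"angular": [0.0213,0.0815,-0.0801]},{"travel": [-0.088,-0.558,0.33],"angular": [0.0213,0.0815,-0.0801]},{"travel": [-0.088,-0.558,0.33],"angular": [0.0213,0.0815,-0.0801]}]}}

```text
time_s: 9.38
tcp_pos: [0.4692, 0.2684, 0.2724]
orientation: [-0.061, 0.939, 0.228, 0.252]
contact_force: [0.2, -0.3, -2.1]
grip_width: 0.107
```

Run:
```python
from h import *
import pickle
psi=np.radians(27.3);Rt=dockR(psi)@FL
seat=np.array([.5774,.3243,.0588]); off=np.array([0,.0003,.140])
for i in range(6):
    p,Rm,s=tool(); im=cams.grab_frame('wrist')
    print(s['time_s'],p.round(4),delta(p,Rm,seat-Rt@off-Rt@np.array([0,0,.105]),Rt))
pickle.dump((cam('wrist'),p,Rm,im),open('v5.pkl','wb'))
cv2.imwrite('pics/w5.png',im[:,:,::-1])
big=np.clip(im.astype(float)*1.8,0,255).astype(np.uint8)
crop(big,322,220,100,260,4,'pics/w5b.png'); 
im=cams.grab_frame('side'); crop(im,250,190,200,150,4,'pics/s5.png')
```

```text
9.375 [0.4692 0.2684 0.2724] (array([-0.0088, -0.0026,  0.0057]), array([ 0.0002, -0.0002, -0.    ]))
9.425 [0.4692 0.2684 0.2723] (array([-0.0081, -0.0024,  0.0052]), array([ 0.0002, -0.0002,  0.    ]))
9.475 [0.469  0.2684 0.2721] (array([-0.007 , -0.0019,  0.0046]), array([ 0.0002, -0.0001,  0.    ]))
9.525 [0.4689 0.2684 0.2719] (array([-0.0057, -0.0016,  0.004 ]), array([ 0.0002, -0.0001,  0.    ]))
9.575 [0.4688 0.2683 0.2718] (array([-0.0047, -0.0015,  0.0035]), array([ 0.0002, -0.0001,  0.0001]))
9.625 [0.4687 0.2684 0.2717] (array([-0.0039, -0.001 ,  0.0031]), array([ 0.0002, -0.0001,  0.0001]))
pics/w5b.png origin 272 90 scale 4
pics/s5.png origin 150 115 scale 4
```

View pics/w5b.png

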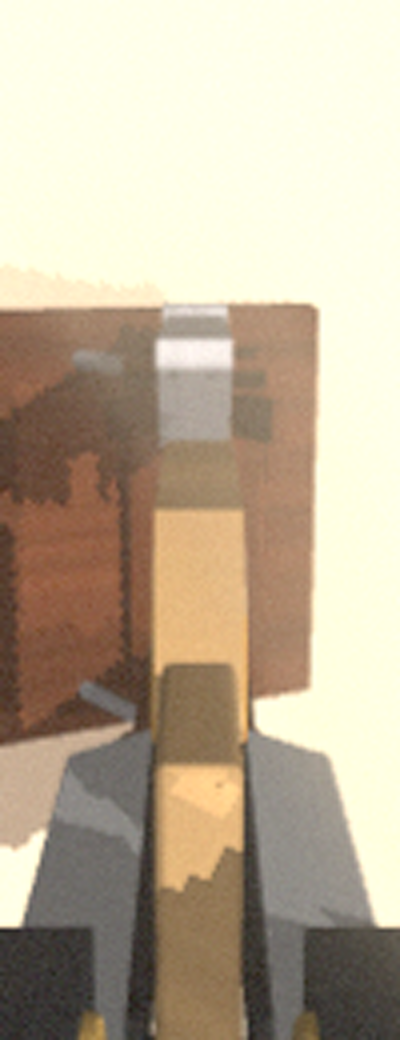

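View pics/s5.png

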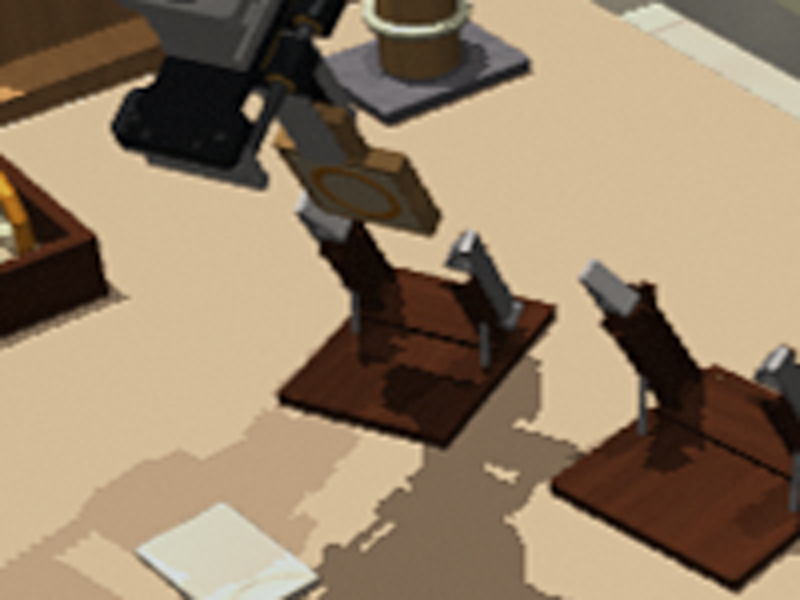

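Request:
{"fn": "servo_tool", "kwargs": {"commands": [{"travel": [0,0,0.07],"angular": [0,0,0]},{"travel": [0,0,0.14],"angular": [0,0,0]},{"travel": [0,0,0.2],"angular": [0,0,0]},{"travel": [0,0,0.26],"angular": [0,0,0]},{"travel": [0,0,0.32],"angular": [0,0,0]}]}}

```text
time_s: 10.35
tcp_pos: [0.4905, 0.2796, 0.2298]
orientation: [-0.061, 0.938, 0.228, 0.252]
contact_force: [-0.8, -1.2, 2.0]
grip_width: 0.105
```

```bash
cat > chk.py <<'E'
from h import *
import sys
cfg={'S':((.5774,.3243,.0588),27.3,(0,.0003,.140)),'L':((.6396,.1145,.0675),10.5,(0,0,.151))}
seat,psi,off=cfg[sys.argv[1]]
Rt=dockR(np.radians(psi))@FL
p,Rm,s=tool(); home=np.array(seat)-Rt@np.array(off)
e=Rt.T@(p-home)*1000
print(s['time_s'],'err slot-tool frame mm (z neg=above home)',e.round(1),'rot deg',np.degrees(R.from_matrix(Rt.T@Rm).as_rotvec()).round(2),'F tool',(Rt.T@np.array(s['contact_force'])).round(1),s['grip_width'])
print(delta(p,Rm,home,Rt))
E
python3 chk.py S
```

```text
10.35 err slot-tool frame mm (z neg=above home) [  0.8   0.2 -57. ] rot deg [-0.06  0.08 -0.04] F tool [-0.1  0.7 -2.4] 0.10510042581203285
(array([-0.006 , -0.0014,  0.3797]), array([ 0.0002, -0.0002,  0.0001]))
```

Request:
{"fn": "servo_tool", "kwargs": {"commands": [{"travel": [-0.005,0,0.05],"angular": [0,0,0]},{"travel": [-0.005,0,0.1],"angular": [0,0,0]},{"travel": [-0.005,0,0.15],"angular": [0,0,0]},{"travel": [-0.005,0,0.2],"angular": [0,0,0]},{"travel": [-0.005,0,0.25],"angular": [0,0,0]}]}}

```text
time_s: 10.98
tcp_pos: [0.5062, 0.2877, 0.1966]
orientation: [-0.061, 0.939, 0.228, 0.252]
contact_force: [-2.0, -1.1, 1.9]
grip_width: 0.105
```

```bash
python3 chk.py S
```

```text
10.975 err slot-tool frame mm (z neg=above home) [ -0.4   0.2 -19.4] rot deg [-0.05  0.03 -0.04] F tool [-1.   0.1 -2.8] 0.1048612911165626
(array([ 0.0028, -0.0011,  0.129 ]), array([ 0.0001, -0.0001,  0.0001]))
```

Request:
{"fn": "servo_tool", "kwargs": {"commands": [{"travel": [0,0,0.04],"angular": [0,0,0]},{"travel": [0,0,0.08],"angular": [0,0,0]},{"travel": [0,0,0.12],"angular": [0,0,0]}]}}

```text
time_s: 11.35
tcp_pos: [0.5141, 0.2918, 0.1811]
orientation: [-0.061, 0.939, 0.228, 0.252]
contact_force: [0.3, -0.5, -0.9]
grip_width: 0.103
```

```bash
python3 chk.py S
```

```text
11.35 err slot-tool frame mm (z neg=above home) [-0.4  0.1 -1.4] rot deg [-0.05  0.02 -0.04] F tool [-0.4  0.6  0.8] 0.10329762005755816
(array([ 0.003 , -0.0009,  0.0095]), array([ 0.0001, -0.0001,  0.0001]))
```

Request:
{"fn": "servo_tool", "kwargs": {"commands": [{"travel": [0,0,0.015],"angular": [0,0,0]},{"travel": [0,0,0.03],"angular": [0,0,0]},{"travel": [0,0,0.03],"angular": [0,0,0]}]}}

```text
time_s: 11.72
tcp_pos: [0.5159, 0.2928, 0.1773]
orientation: [-0.061, 0.939, 0.228, 0.252]
contact_force: [0.5, 0.3, -1.1]
grip_width: 0.104
```

```bash
python3 chk.py S
```

```text
11.725 err slot-tool frame mm (z neg=above home) [-0.6  0.1  2.8] rot deg [-0.04  0.   -0.04] F tool [-0.1 -0.   1.2] 0.10364440693998118
(array([ 0.0039, -0.0007, -0.0187]), array([ 0.0001, -0.    ,  0.0001]))
```

Request:
{"fn": "servo_tool", "kwargs": {"commands": [{"travel": [0.003,0,0.01],"angular": [0,0,0]},{"travel": [0.003,0,0.02],"angular": [0,0,0]},{"travel": [0.003,0,0.02],"angular": [0,0,0]}]}}

```text
time_s: 12.1
tcp_pos: [0.5177, 0.2936, 0.1767]
orientation: [-0.061, 0.938, 0.229, 0.252]
contact_force: [-10.4, -7.8, 13.0]
grip_width: 0.105
```

```bash
python3 chk.py S
python3 - <<'E'
from h import *
im=cams.grab_frame('wrist')
big=np.clip(im.astype(float)*1.8,0,255).astype(np.uint8)
crop(big,322,220,120,240,4,'pics/w6b.png'); 
im=cams.grab_frame('side'); crop(im,255,190,130,120,6,'pics/s6.png')
E
```

```text
12.1 err slot-tool frame mm (z neg=above home) [0.8 0.2 4.4] rot deg [-0.04  0.   -0.09] F tool [ -4.6   2.2 -17.7] 0.10490163964408541
(array([-0.0053, -0.0011, -0.029 ]), array([ 0.0001, -0.    ,  0.0002]))
pics/w6b.png origin 262 100 scale 4
pics/s6.png origin 190 130 scale 6
```

View pics/w6b.png

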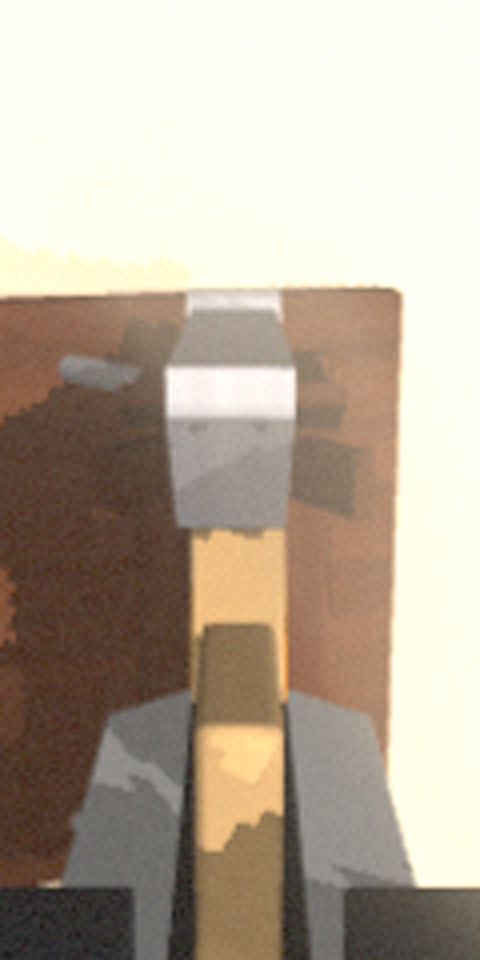

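View pics/s6.png

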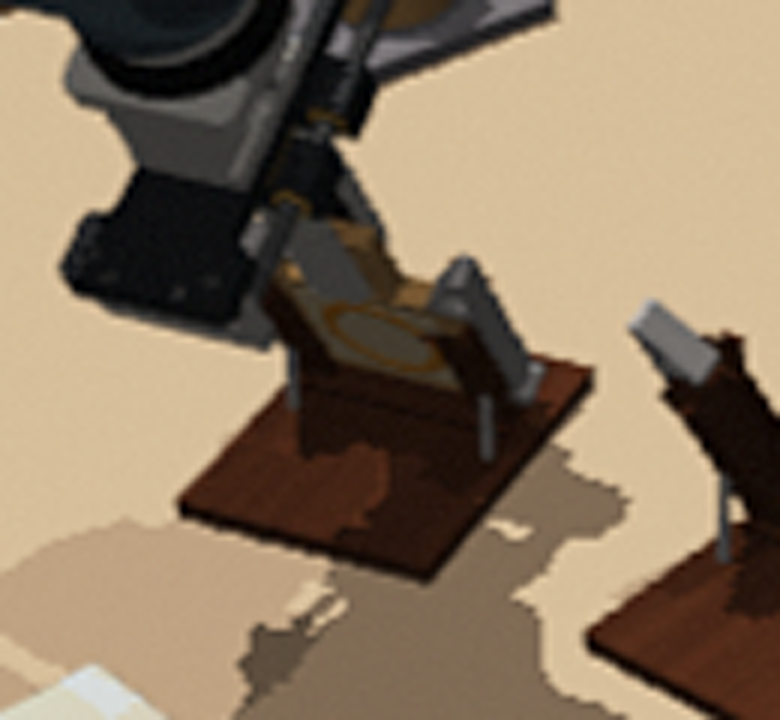

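Request:
{"fn": "servo_tool", "kwargs": {"commands": [{"travel": [-0.003,0,-0.008],"angular": [0,0,0]},{"travel": [-0.003,0,-0.008],"angular": [0,0,0]},{"travel": [-0.003,0,-0.008],"angular": [0,0,0]},{"travel": [-0.003,0,-0.008],"angular": [0,0,0]}], "claw": -0.3}}

```text
time_s: 12.7
tcp_pos: [0.5169, 0.2932, 0.1759]
orientation: [-0.061, 0.939, 0.228, 0.252]
contact_force: [0.3, -0.0, -0.1]
grip_width: 0.348
```

Request:
{"fn": "servo_tool", "kwargs": {"commands": [{"travel": [0,0,-0.1],"angular": [0,0,0]},{"travel": [0,0,-0.25],"angular": [0,0,0]},{"travel": [0,0,-0.5],"angular": [0,0,0]},{"travel": [0,0,-0.75],"angular": [0,0,0]},{"travel": [0,0,-0.95],"angular": [0,0,0]},{"travel": [0,0,-0.95],"angular": [0,0,0]}]}}

```text
time_s: 13.45
tcp_pos: [0.4539, 0.2607, 0.3018]
orientation: [-0.061, 0.938, 0.228, 0.254]
contact_force: [-0.0, 0.2, -0.4]
grip_width: 0.349
```

Run:
```python
from h import *
p,Rm,s=tool(); print(s['time_s'],p,s['grip_width'],s['contact_force'])
im=cams.grab_frame('wrist'); cv2.imwrite('pics/w7.png',im[:,:,::-1])
im=cams.grab_frame('side'); crop(im,255,190,130,120,6,'pics/s7.png')
```

```text
13.45 [0.45390984 0.26071574 0.30183596] 0.34933871632068186 [-0.01646766  0.1754031  -0.36774952]
pics/s7.png origin 190 130 scale 6
```

View pics/w7.png

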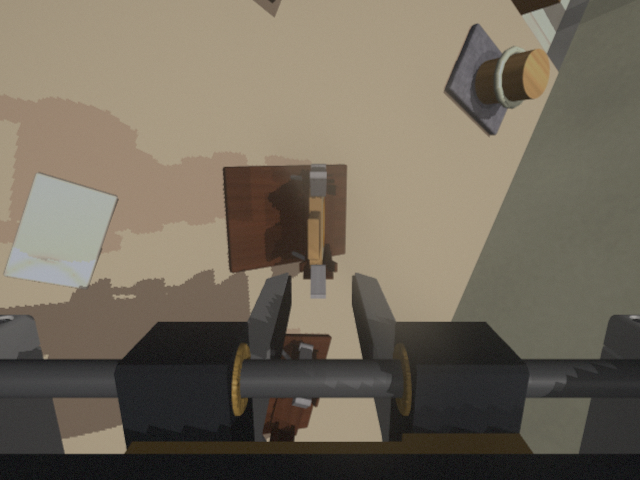

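View pics/s7.png

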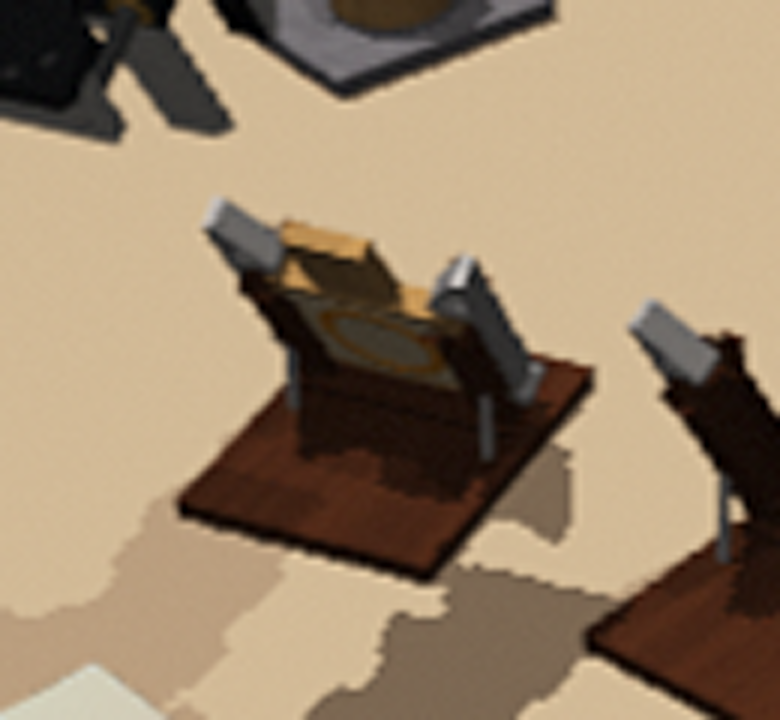

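Run:
```python
from h import *
p,Rm,s=tool()
psi=np.radians(-7.2)
Rt=R.from_euler('z',psi).as_matrix()@FL
g=np.array([.507,-.323,.146])-Rt@np.array([0,-.05,.17])
print(g,delta(p,Rm,np.array([p[0],p[1],.316]),Rt), delta(p,Rt,g,Rt))
```

```text
[ 0.50073334 -0.37260574  0.316     ] (array([ 5.800e-02,  1.000e-04, -1.005e-01]), array([-0.0249, -0.0808,  0.0937])) (array([ 0.8423,  4.1484, -0.116 ]), array([0., 0., 0.]))
```

Request:
{"fn": "servo_tool", "kwargs": {"commands": [{"travel": [0.06,0,-0.1],"angular": [-0.0249,-0.0808,0.0937]},{"travel": [0.06,0,-0.1],"angular": [-0.0249,-0.0808,0.0937]},{"travel": [0.06,0,-0.1],"angular": [-0.0249,-0.0808,0.0937]},{"travel": [0.06,0,-0.1],"angular": [-0.0249,-0.0808,0.0937]},{"travel": [0.06,0,-0.1],"angular": [-0.0249,-0.0808,0.0937]}], "claw": 0.3}}

```text
time_s: 14.18
tcp_pos: [0.4542, 0.2609, 0.3148]
orientation: [0.0, 0.998, -0.063, -0.001]
contact_force: [0.6, -0.4, -0.3]
grip_width: 0.654
```

Request:
{"fn": "servo_tool", "kwargs": {"commands": [{"travel": [0.08,0.4,0],"angular": [0,0,0]},{"travel": [0.16,0.8,0],"angular": [0,0,0]},{"travel": [0.21,1,0],"angular": [0,0,0]}]}}

```text
time_s: 14.55
tcp_pos: [0.4657, 0.1059, 0.3155]
orientation: [-0.0, 0.998, -0.063, 0.0]
contact_force: [1.4, 0.1, -0.4]
grip_width: 0.646
```

Request:
{"fn": "servo_tool", "kwargs": {"commands": [{"travel": [0.08,0.4,0],"angular": [0,0,0]},{"travel": [0.16,0.8,0],"angular": [0,0,0]},{"travel": [0.21,1,0],"angular": [0,0,0]}]}}

```text
time_s: 14.92
tcp_pos: [0.4781, -0.0472, 0.3155]
orientation: [-0.0, 0.998, -0.063, 0.0]
contact_force: [0.5, -0.6, 0.4]
grip_width: 0.653
```

Request:
{"fn": "servo_tool", "kwargs": {"commands": [{"travel": [0.08,0.4,0],"angular": [0,0,0]},{"travel": [0.16,0.8,0],"angular": [0,0,0]},{"travel": [0.21,1,0],"angular": [0,0,0]}]}}

```text
time_s: 15.3
tcp_pos: [0.4905, -0.2001, 0.3153]
orientation: [-0.0, 0.998, -0.063, 0.0]
contact_force: [-0.5, -0.3, 0.0]
grip_width: 0.648
```

Request:
{"fn": "servo_tool", "kwargs": {"commands": [{"travel": [0.08,0.4,0],"angular": [0,0,0]},{"travel": [0.16,0.8,0],"angular": [0,0,0]},{"travel": [0.21,1,0],"angular": [0,0,0]},{"travel": [0.21,1,0],"angular": [0,0,0]},{"travel": [0.21,1,0],"angular": [0,0,0]},{"travel": [0.21,1,0],"angular": [0,0,0]}]}}

```text
time_s: 16.05
tcp_pos: [0.5035, -0.349, 0.3164]
orientation: [-0.0, 0.998, -0.062, 0.0]
contact_force: [0.1, -0.1, 0.4]
grip_width: 0.653
```

Run:
```python
from h import *
import pickle
p,Rm,s=tool(); c=cam('wrist'); im=cams.grab_frame('wrist'); print(s['time_s'],p,s['orientation'])
cv2.imwrite('pics/w8.png',im[:,:,::-1])
pickle.dump((c,p,Rm,im),open('v8.pkl','wb'))
big=np.clip(im.astype(float)*1.6,0,255).astype(np.uint8)
crop(big,320,190,170,190,4,'pics/w8b.png')
```

```text
16.05 [ 0.50347637 -0.3489569   0.31641415] [-3.78782935e-04  9.98080597e-01 -6.19267829e-02  2.27628320e-04]
pics/w8b.png origin 235 95 scale 4
```

View pics/w8.png

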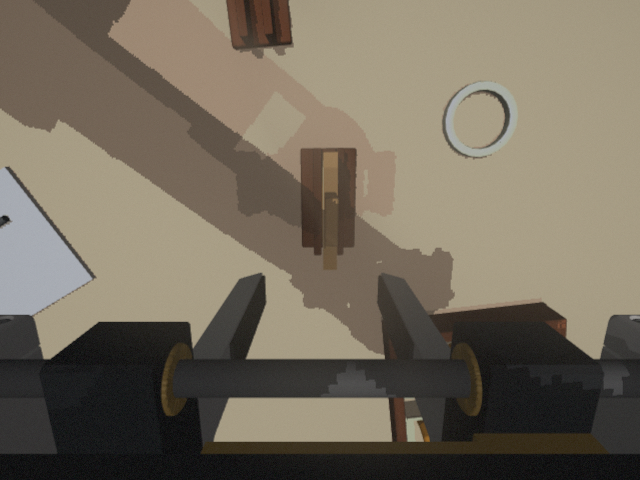

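View pics/w8b.png

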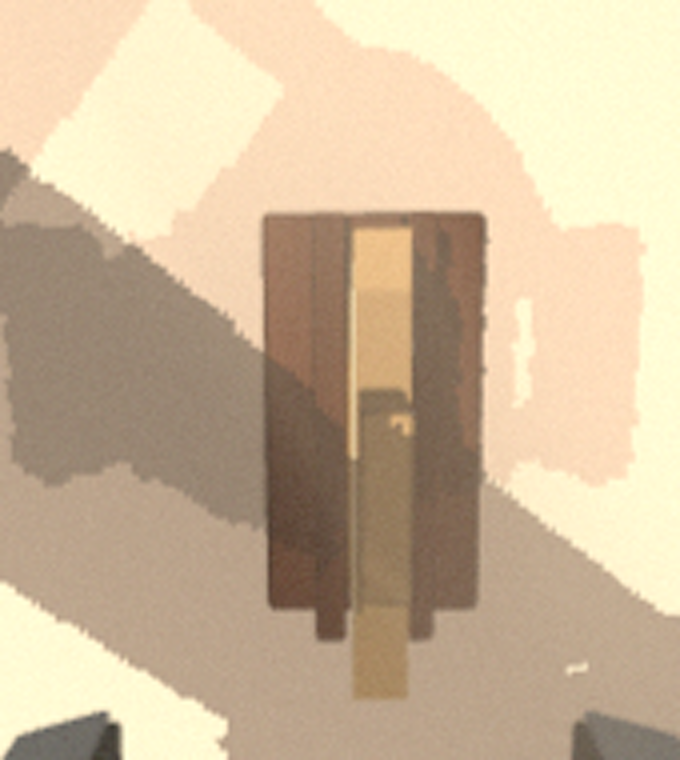

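Run:
```python
from h import *
import pickle
c,p,Rm,im=pickle.load(open('v8.pkl','rb'))
f=lambda l:[(235+a/4-.4,95+b/4-.4) for a,b in l]
W=dict(TC); W['o']=p+Rm@TC['o']; W['R']=Rm@TC['R']
for cc in (c,W):
    x,m=casfit(cc,f([(360,405),(411,405),(408,605),(358,605)]),f([(353,228),(412,228),(407,698),(353,698)]),.096,.100,(.507,-.323,-.12))
psi=x[2]
Rt=R.from_euler('z',psi).as_matrix()@FL
tc=m[:4].mean(0); g=np.array([tc[0],tc[1],.129])-Rt@np.array([0,0,.078])
print(g,delta(p,Rm,g,Rt))
```

```text
cas [ 0.5135 -0.3276 -0.1248 -0.0109] yaw -7.15 tilt -0.62
[[-0.71, 1.23], [0.43, 1.25], [0.6, -0.5], [-0.3, -0.53], [0.0, -0.45], [0.11, -0.44], [0.01, -0.41], [-0.14, -0.46]]
tabtop [ 0.51207164 -0.32737855  0.14599195]
cas [ 0.5146 -0.3273 -0.124  -0.01  ] yaw -7.11 tilt -0.58
[[-0.7, 1.24], [0.42, 1.26], [0.6, -0.5], [-0.3, -0.54], [0.0, -0.43], [0.11, -0.43], [0.01, -0.44], [-0.14, -0.48]]
tabtop [ 0.51324411 -0.32714789  0.14599314]
[ 0.51324411 -0.32714789  0.207     ] (array([ 0.0463, -0.1518,  0.7296]), array([-0.0001, -0.0001,  0.    ]))
```

Request:
{"fn": "servo_tool", "kwargs": {"commands": [{"travel": [0.046,-0.152,0.2],"angular": [0,0,0]},{"travel": [0.046,-0.152,0.5],"angular": [0,0,0]},{"travel": [0.046,-0.152,0.73],"angular": [0,0,0]},{"travel": [0.046,-0.152,0.73],"angular": [0,0,0]},{"travel": [0.046,-0.152,0.73],"angular": [0,0,0]}]}}

```text
time_s: 16.73
tcp_pos: [0.5139, -0.3287, 0.209]
orientation: [0.001, 0.998, -0.063, 0.001]
contact_force: [0.0, 0.6, -0.2]
grip_width: 0.652
```

Request:
{"fn": "servo_tool", "kwargs": {"commands": [{"travel": [0,0,0],"angular": [0,0,0]},{"travel": [0,0,0],"angular": [0,0,0]},{"travel": [0,0,0],"angular": [0,0,0]},{"travel": [0,0,0],"angular": [0,0,0]},{"travel": [0,0,0],"angular": [0,0,0]},{"travel": [0,0,0],"angular": [0,0,0]},{"travel": [0,0,0],"angular": [0,0,0]}], "claw": -1}}

```text
time_s: 17.6
tcp_pos: [0.5131, -0.3285, 0.2071]
orientation: [-0.0, 0.998, -0.063, 0.0]
contact_force: [0.4, -0.7, -0.4]
grip_width: 0.107
```

Request:
{"fn": "servo_tool", "kwargs": {"commands": [{"travel": [0,0,0],"angular": [0,0,0]},{"travel": [0,0,-0.1],"angular": [0,0,0]},{"travel": [0,0,-0.3],"angular": [0,0,0]},{"travel": [0,0,-0.6],"angular": [0,0,0]},{"travel": [0,0,-0.9],"angular": [0,0,0]},{"travel": [0,0,-1],"angular": [0,0,0]},{"travel": [0,0,-1],"angular": [0,0,0]}]}}

```text
time_s: 18.48
tcp_pos: [0.5131, -0.3286, 0.3577]
orientation: [0.0, 0.998, -0.063, 0.001]
contact_force: [-0.0, 0.0, -2.4]
grip_width: 0.106
```

Run:
```python
from h import *
import pickle
p,Rm,s=tool(); c=cam('wrist'); im=cams.grab_frame('wrist'); print(s['time_s'],p,s['grip_width'],s['contact_force'])
pickle.dump((c,p,Rm,im),open('v9.pkl','wb'))
big=np.clip(im.astype(float)*2.2,0,255).astype(np.uint8)
crop(big,322,265,80,190,5,'pics/w9b.png')
```

```text
18.475 [ 0.51309047 -0.32863555  0.35769044] 0.10631433565822694 [-0.04252117  0.01241582 -2.4459513 ]
pics/w9b.png origin 282 170 scale 5
```

View pics/w9b.png

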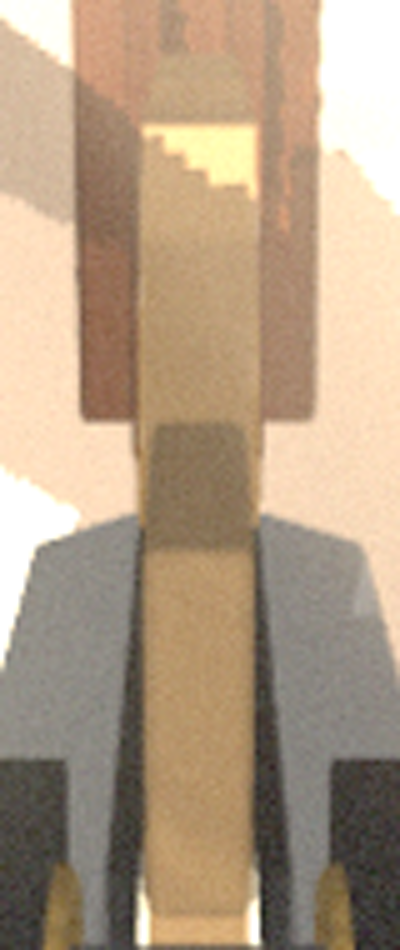

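Run:
```python
from h import *
rows=(np.array([125,549,912])+.5)/5-.5+170
def m(q):
    y0,d=q; return proj(TC,[(0,y0-.05,d),(0,y0-.018,d-.04),(0,y0+.018,d-.04)])[:,1]
r=least_squares(lambda q:m(q)-rows,[0,.1]);print(r.x,r.fun)
y0,d=r.x
p,Rm,s=tool()
Rt=dockR(np.radians(10.5))@FL
seat=np.array([.6396,.1145,.0675]); off=np.array([0,y0,d+.048])
home=seat-Rt@off; A=home-Rt@np.array([0,0,.13])
print('home',home,'A',A, delta(p,Rm,A,Rt))
```

```text
[-0.00075058  0.10179565] [ 0.16919326 -0.30403893  0.17246695]
home [0.56609313 0.10011295 0.19722684] A [0.50218156 0.08826764 0.30981014] (array([-0.4176, -2.746 ,  0.3114]), array([ 0.0126,  0.0828, -0.0481]))
```

```bash
sed -i "s/(0,0,.151)/(0,-.0008,.150)/" chk.py
python3 - <<'E'
from h import *
p,Rm,s=tool()
Rt=dockR(np.radians(10.5))@FL
seat=np.array([.6396,.1145,.0675]); off=np.array([0,-.0008,.150])
A=seat-Rt@off-Rt@np.array([0,0,.15])
print(A, delta(p,Rm,A,Rt))
E
```

```text
[0.49225755 0.08637807 0.32730762] (array([-0.4818, -2.7254,  0.1948]), array([ 0.0126,  0.0828, -0.0481]))
```

Request:
{"fn": "servo_tool", "kwargs": {"commands": [{"travel": [-0.03,-0.2,0],"angular": [0,0,0]},{"travel": [-0.09,-0.5,0],"angular": [0,0,0]},{"travel": [-0.14,-0.85,0],"angular": [0,0,0]},{"travel": [-0.18,-1,0],"angular": [0,0,0]}]}}

```text
time_s: 19.02
tcp_pos: [0.5042, -0.174, 0.3545]
orientation: [-0.001, 0.998, -0.062, -0.002]
contact_force: [-0.4, -0.4, -1.3]
grip_width: 0.101
```

Request:
{"fn": "servo_tool", "kwargs": {"commands": [{"travel": [-0.06,-0.35,0],"angular": [0,0,0]},{"travel": [-0.12,-0.7,0],"angular": [0,0,0]},{"travel": [-0.18,-1,0],"angular": [0,0,0]}]}}

```text
time_s: 19.4
tcp_pos: [0.4964, -0.0229, 0.3556]
orientation: [-0.0, 0.998, -0.063, -0.001]
contact_force: [0.3, 0.4, -1.5]
grip_width: 0.105
```

Request:
{"fn": "servo_tool", "kwargs": {"commands": [{"travel": [-0.02,-0.25,0],"angular": [0.003,0.02,-0.012]},{"travel": [-0.06,-0.45,0.03],"angular": [0.006,0.04,-0.024]},{"travel": [-0.1,-0.6,0.1],"angular": [0.009,0.06,-0.036]},{"travel": [-0.12,-0.7,0.17],"angular": [0.0126,0.0828,-0.0481]},{"travel": [-0.122,-0.725,0.195],"angular": [0.0126,0.0828,-0.0481]},{"travel": [-0.122,-0.725,0.195],"angular": [0.0126,0.0828,-0.0481]},{"travel": [-0.122,-0.725,0.195],"angular": [0.0126,0.0828,-0.0481]},{"travel": [-0.122,-0.725,0.195],"angular": [0.0126,0.0828,-0.0481]}]}}

```text
time_s: 20.4
tcp_pos: [0.4932, 0.0855, 0.3287]
orientation: [-0.023, 0.962, 0.088, 0.258]
contact_force: [0.4, 0.6, -2.4]
grip_width: 0.099
```

```bash
python3 chk.py L
python3 - <<'E'
from h import *
for i in range(8): cams.grab_frame('top')
p,Rm,s=tool(); im=cams.grab_frame('wrist')
big=np.clip(im.astype(float)*1.8,0,255).astype(np.uint8)
crop(big,322,200,100,260,4,'pics/w10b.png')
im=cams.grab_frame('side'); crop(im,310,200,150,150,5,'pics/s10.png')
E
python3 chk.py L
```

```text
20.4 err slot-tool frame mm (z neg=above home) [   1.4    1.  -150.8] rot deg [-0.12  0.07  0.  ] F tool [-0.8 -0.5  2.3] 0.0990587306126343
(array([-0.0105, -0.0086,  1.0053]), array([ 0.0003, -0.0002, -0.    ]))
pics/w10b.png origin 272 70 scale 4
pics/s10.png origin 235 125 scale 5
20.9 err slot-tool frame mm (z neg=above home) [   0.6    0.4 -150.5] rot deg [-0.08  0.07 -0.03] F tool [-0.6  0.2  0.9] 0.10662151732064312
(array([-0.0053, -0.0042,  1.0036]), array([ 0.0002, -0.0002,  0.0001]))
```

View pics/w10b.png

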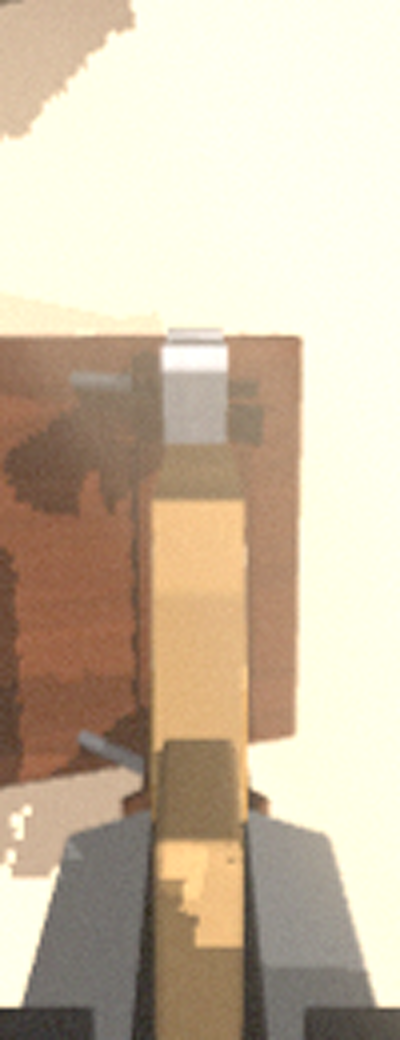

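View pics/s10.png

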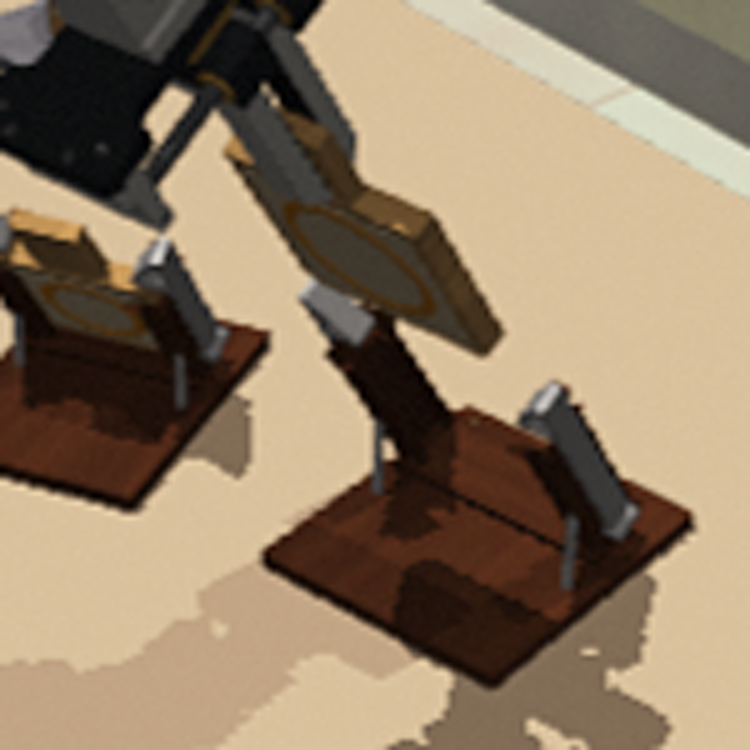

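Request:
{"fn": "servo_tool", "kwargs": {"commands": [{"travel": [0,0,0.08],"angular": [0,0,0]},{"travel": [-0.002,-0.002,0.17],"angular": [0,0,0]},{"travel": [-0.003,-0.002,0.26],"angular": [0,0,0]},{"travel": [-0.003,-0.002,0.34],"angular": [0,0,0]},{"travel": [-0.003,-0.002,0.41],"angular": [0,0,0]},{"travel": [-0.003,-0.002,0.48],"angular": [0,0,0]}]}}

```text
time_s: 21.65
tcp_pos: [0.5282, 0.0928, 0.2651]
orientation: [-0.023, 0.962, 0.088, 0.259]
contact_force: [-1.7, -0.1, 0.4]
grip_width: 0.106
```

```bash
python3 chk.py L
```

```text
21.65 err slot-tool frame mm (z neg=above home) [  0.4   0.3 -77.9] rot deg [-0.08  0.09 -0.03] F tool [-1.3 -0.3 -1.2] 0.10593082394027994
(array([-0.0038, -0.0025,  0.5191]), array([ 0.0002, -0.0002,  0.0001]))
```

Request:
{"fn": "servo_tool", "kwargs": {"commands": [{"travel": [0,0,0.07],"angular": [0,0,0]},{"travel": [-0.002,0,0.14],"angular": [0,0,0]},{"travel": [-0.002,0,0.21],"angular": [0,0,0]},{"travel": [-0.002,0,0.28],"angular": [0,0,0]},{"travel": [-0.002,0,0.34],"angular": [0,0,0]},{"travel": [-0.002,0,0.4],"angular": [0,0,0]}]}}

```text
time_s: 22.4
tcp_pos: [0.5573, 0.0981, 0.2129]
orientation: [-0.023, 0.962, 0.088, 0.258]
contact_force: [-1.2, 0.3, 0.5]
grip_width: 0.105
```

```bash
python3 chk.py L
```

```text
22.4 err slot-tool frame mm (z neg=above home) [  0.    0.3 -17.9] rot deg [-0.08  0.07 -0.03] F tool [-0.7 -0.5 -1. ] 0.10526079637456429
(array([-0.0004, -0.002 ,  0.1194]), array([ 0.0002, -0.0002,  0.0001]))
```

Request:
{"fn": "servo_tool", "kwargs": {"commands": [{"travel": [0,0,0.04],"angular": [0,0,0]},{"travel": [0,0,0.08],"angular": [0,0,0]},{"travel": [0,0,0.11],"angular": [0,0,0]},{"travel": [0,0,0.13],"angular": [0,0,0]}]}}

```text
time_s: 22.9
tcp_pos: [0.5664, 0.0999, 0.1959]
orientation: [-0.023, 0.962, 0.088, 0.258]
contact_force: [-0.8, 0.5, -1.6]
grip_width: 0.105
```

Request:
{"fn": "servo_tool", "kwargs": {"commands": [{"travel": [0,0,0.01],"angular": [0,0,0]},{"travel": [0,0,0.02],"angular": [0,0,0]},{"travel": [0,0,0.02],"angular": [0,0,0]}]}}

```text
time_s: 23.28
tcp_pos: [0.568, 0.1, 0.1949]
orientation: [-0.023, 0.962, 0.089, 0.258]
contact_force: [-7.9, -2.3, 6.7]
grip_width: 0.104
```

```bash
python3 chk.py L
```

```text
23.275 err slot-tool frame mm (z neg=above home) [0.5 0.5 3.2] rot deg [-0.08  0.04 -0.09] F tool [-3.8  0.8 -9.9] 0.10440991928759773
(array([-0.003 , -0.0031, -0.0213]), array([ 0.0002, -0.0001,  0.0002]))
```

Request:
{"fn": "servo_tool", "kwargs": {"commands": [{"travel": [0,0,0.008],"angular": [0,0,0]},{"travel": [0,0,0.015],"angular": [0,0,0]},{"travel": [0,0,0.015],"angular": [0,0,0]}]}}

```text
time_s: 23.65
tcp_pos: [0.5696, 0.1001, 0.1955]
orientation: [-0.023, 0.962, 0.09, 0.259]
contact_force: [-24.7, -5.4, 26.3]
grip_width: 0.108
```

```bash
python3 chk.py L
python3 - <<'E'
from h import *
im=cams.grab_frame('wrist')
big=np.clip(im.astype(float)*1.8,0,255).astype(np.uint8)
crop(big,322,200,120,260,4,'pics/w11b.png')
E
```

```text
23.65 err slot-tool frame mm (z neg=above home) [2.1 0.6 3.4] rot deg [-0.08  0.1  -0.17] F tool [ -8.7   0.8 -35.4] 0.10757712780918438
(array([-0.0139, -0.0038, -0.0226]), array([ 0.0002, -0.0003,  0.0005]))
pics/w11b.png origin 262 70 scale 4
```

View pics/w11b.png

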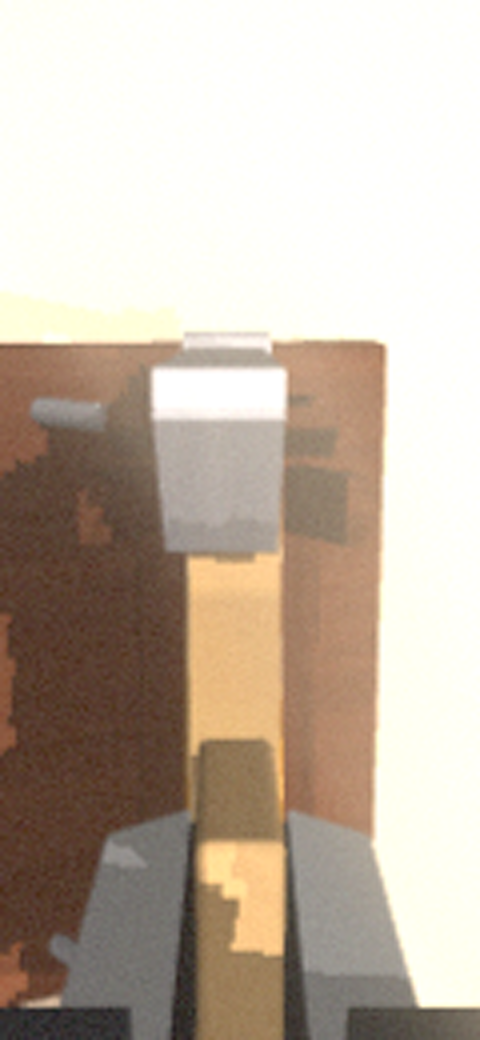

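Request:
{"fn": "servo_tool", "kwargs": {"commands": [{"travel": [-0.004,0,-0.03],"angular": [0,0,0]},{"travel": [-0.004,0,-0.03],"angular": [0,0,0]}]}}

```text
time_s: 23.95
tcp_pos: [0.5664, 0.0997, 0.1957]
orientation: [-0.023, 0.962, 0.088, 0.259]
contact_force: [0.0, 0.2, -2.6]
grip_width: 0.105
```

Request:
{"fn": "servo_tool", "kwargs": {"commands": [{"travel": [0,0,0],"angular": [0,0,0]},{"travel": [0,0,0],"angular": [0,0,0]},{"travel": [0,0,0],"angular": [0,0,0]},{"travel": [0,0,0],"angular": [0,0,0]}], "claw": -0.3}}

```text
time_s: 24.45
tcp_pos: [0.5666, 0.0998, 0.1957]
orientation: [-0.023, 0.962, 0.088, 0.259]
contact_force: [-0.8, -0.9, -0.4]
grip_width: 0.349
```

Request:
{"fn": "servo_tool", "kwargs": {"commands": [{"travel": [0,0,-0.1],"angular": [0,0,0]},{"travel": [0,0,-0.25],"angular": [0,0,0]},{"travel": [0,0,-0.5],"angular": [0,0,0]},{"travel": [0,0,-0.75],"angular": [0,0,0]},{"travel": [0,0,-0.95],"angular": [0,0,0]},{"travel": [0,0,-0.95],"angular": [0,0,0]},{"travel": [0,0,-0.95],"angular": [0,0,0]},{"travel": [0,0,-0.95],"angular": [0,0,0]}]}}

```text
time_s: 25.45
tcp_pos: [0.496, 0.087, 0.3171]
orientation: [-0.023, 0.962, 0.088, 0.257]
contact_force: [1.2, 0.3, -0.7]
grip_width: 0.353
```

Run:
```python
from h import *
import pickle
p,Rm,s=tool(); c=cam('wrist'); im=cams.grab_frame('wrist'); print(s['time_s'],p,s['contact_force'])
pickle.dump((c,p,Rm,im),open('v12.pkl','wb'))
big=np.clip(im.astype(float)*1.8,0,255).astype(np.uint8)
crop(big,315,210,140,180,4,'pics/w12b.png')
im=cams.grab_frame('side'); crop(im,300,200,200,150,4,'pics/s12.png')
```

```text
25.45 [0.49604959 0.08702267 0.31712075] [ 1.17150011  0.25455421 -0.65530299]
pics/w12b.png origin 245 120 scale 4
pics/s12.png origin 200 125 scale 4
```

View pics/w12b.png

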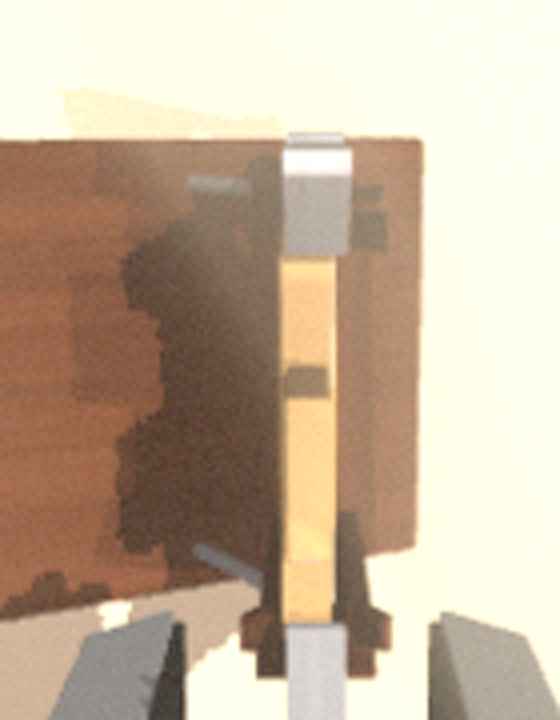

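View pics/s12.png

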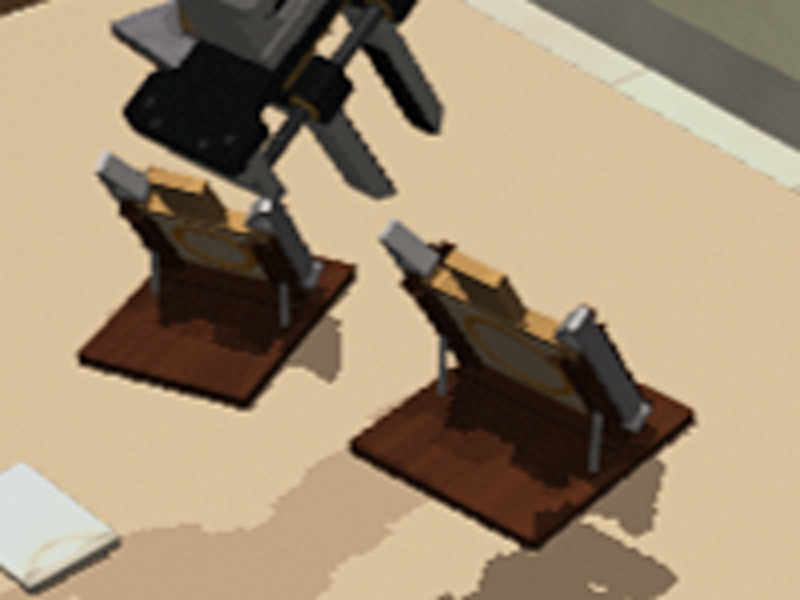

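Run:
```python
from h import *
from bench import workorder
im=cams.grab_frame('top'); 
for t in ["loose_bangle","stone_slab","loupe"]:
    print(t,[(round(d['conf'],2),[round(x) for x in d['box']]) for d in cams.find_in('top',t)[:1]])
p,Rm,s=tool(); print(s['time_s'],s['contact_force'],abs(np.array(s['joint_vel'])).max())
print(workorder.job_done())
```

```text
loose_bangle [(0.69, [431, 195, 32, 29])]
stone_slab [(0.94, [235, 312, 30, 24])]
loupe [(0.58, [373, 182, 19, 15])]
25.75 [-0.36434505  0.05356523  0.0867945 ] 0.007083234941567004
the job is handed in; nothing more can be done
None
```

I loaded both cassettes into their docks and released them, and handed the job in at about 25.8 s. It reports no verdict, so the result rests on my own checks.

- **Small cassette:** I pushed it down its slot until it stopped on the floor at about 18 N.
- **Large cassette:** it stopped hard at about 35 N along the slot.
- **Latches:** in the wrist and side pictures after release, the noses sit over the shoulders of both cassettes. The spacing of the large dock's nose tips fits the shut position, and a rougher reading on the small dock agrees.
- **Bystanders:** in the top camera the bangle and loupe are within 2 pixels of where they started. The slab's box shifted about 3 pixels and came out a few pixels smaller. I read that as detector scatter, since the arm never went near it.
- **Robot:** it is clear of everything, with the force reading near zero.

**Disagreements:**
- Both slot floors came 3 to 4 mm deeper than my camera estimate, so I relied on contact for depth.
- The top and wrist cameras differed by 3 to 4 mm on the dock positions. I used wrist measurements relative to the tool.
- I did not measure latch angles or the final seat error directly.

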